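# Dock the bushing magazine and fill it through the funnel

### The job

Slide the magazine up against the stand's docking block until its end sits flush and in line with it, so that its clear tube stands under the funnel. Then tip the brass bushings out of every scoop through the funnel until all of them lie in the tube, and set all the scoops, emptied, upright on the black mat, leaving the magazine flush and the marker pen where it lies.

Things in the scene. Friction and masses are not known exactly. Their poses are not given: they have to be found in the camera images.
- stand: fixed: a round aluminium funnel held by rods, and ahead of it (+x) a grey docking block 60 x 76 mm, 30 mm high. Origin on the bench under the funnel axis; the block's flat near face is 85 mm ahead of it. Funnel mouth 140 mm wide at height 188 mm (nothing of the stand is higher), spout 46 mm wide inside, its end at height 103 mm
- dock_face (a point): middle of the docking block's near face, 10 mm above the bench; axes as the stand's (x into the block, y along the face)
- magazine: loose, 0.6 kg: sled 240 x 76 mm, 15 mm thick, flat on the bench, with a clear square tube (60 mm outside, 54 inside, floor at 15, open top at 95 mm) and a black grip plate (centre 125 mm behind the tube axis, 36 mm along x, 14 mm along y, top 85 mm up). Origin under the tube axis; +x end, 85 mm ahead, goes to the docking block. When flush and in line, tube and spout line up
- magazine_face (a point): middle of the sled's end face that meets the docking block, 10 mm above the underside
- mat: fixed black rubber mat for the empty scoops, 160 mm (its x) by 320 mm (its y), 4 mm thick; origin at the centre of its underside
- scoop_a: loose steel scoop, 0.15 kg, 90 mm long (x), 56 mm wide (y), walls 30 mm high, open at the front (-x), where the last 30 mm of floor rise 8 mm; empties over the front when tipped 55 to 65 degrees. Holds 0 to 4 bushings. Origin: centre of underside. At its back a black upright grip plate, centre 39 mm behind the origin: 12 mm along x, 34 mm along y, from 30 to 75 mm up
- scoop_b: as scoop_a
- scoop_c: as scoop_a
- bush_a1: loose brass bushing, a cylinder 15 mm across and 15 mm long (20 g), origin at its centre; starts in scoop_a, may be absent
- bush_a2: as bush_a1; starts in scoop_a
- bush_a3: as bush_a1; starts in scoop_a
- bush_a4: as bush_a1; starts in scoop_a
- bush_b1: as bush_a1; starts in scoop_b
- bush_b2: as bush_a1; starts in scoop_b
- bush_b3: as bush_a1; starts in scoop_b
- bush_b4: as bush_a1; starts in scoop_b
- bush_c1: as bush_a1; starts in scoop_c
- bush_c2: as bush_a1; starts in scoop_c
- bush_c3: as bush_a1; starts in scoop_c
- bush_c4: as bush_a1; starts in scoop_c
- marker: bystander: white marker pen with a black cap lying on the bench, 122 mm long (x), 17 mm thick; origin under its middle
Not all that is in view belongs to the job. What is shaped like the scoop_a but pink is not meant.

How it is judged:
By the outcome, as a careful person would: the job done as asked, in the order asked, and still so for the second after the job is handed in, with the robot touching nothing.
Of bush_a2, bush_a3, bush_a4, bush_b2, bush_b3, bush_b4, bush_c1, bush_c2, bush_c3, bush_c4 only 2 to 8 are there at a start; the rules pass over those that are not, and their reading is None.
At some moment in a run one of magazine, scoop_a, scoop_b, scoop_c may be knocked a few centimetres aside while the robot is not near it.
It also fails if it takes over 210 s, if anything falls off the work surface, if the arm or the gripper's body presses on something with over 40 N, if the wrist force passes 120 N, or if a joint passes its speed limit or range.

### The arm

A 7-joint arm with a two-finger parallel gripper is mounted at the origin on the work surface. World frame = base frame: x ahead of the robot, y to its left, z up, the work surface at z = 0. Lengths are in m, angles in degrees, forces in N, time in s.
With the tool pointing down it reaches from about 0.425 to 0.875 m from the base axis. Payload 4.7 kg.
Tool frame: the origin (TCP) lies between the finger pads; the fingertips stand 14 mm ahead of it and the grasp point (between the pads) lies 5 mm behind it (env.tip_reach is the distance from the TCP to the fingertips, in m); z points along the fingers, y is the direction in which the jaws open and shut (so a half turn about z gives the same grasp; the last joint's range is limited). The gripper opens to 87 mm and grips with 3 to 60 N. Pads are 19 mm wide; open, the fingers measure 117 mm over their backs; the gripper's body (75 mm by 190 mm) begins 51 mm behind the grasp point.
Start: joints at [66.412, 18.392, -4.016, 83.108, 1.295, 78.541, -3.26], TCP at [0.268, -0.592, 0.237] pointing down, gripper open.
Joint ranges: [-163.93, 163.93], [-17.29, 119.83], [-79.2, 71.16], [3.27, 140.29], [-89.18, 269.18], [5.43, 117.66], [-154.24, 154.24]. Speed limits (degrees/s): [147.25, 147.25, 180, 180, 180, 180, 180].

### API

Orientations are given as [roll, pitch, yaw] about the fixed x, y, z axes, in that order (R = Rz(yaw) Ry(pitch) Rx(roll)).
In Python, from cell import env gives the robot as it stands. The module is installed in compiled form; this text tells all that it offers.
- The arm moves only by the shell command python3 -m pendant 'ROWS' [FORCE]. ROWS is JSON, a list of rows, each an object of numbers: "rx", "ry", "rz": the turn, a rotation vector about the tool's x, y, z in degrees; "tx", "ty", "tz": the shift along the tool's x, y, z in mm; "jaw": the finger opening in mm, from 0 to 87. In form: [{"rx": .., "ry": .., "rz": .., "tx": .., "ty": .., "tz": .., "jaw": ..}, ...]. A call has 1 to 20 rows; each row shifts and turns the commanded pose from where the row before left it, along the tool's axes as they then stand; what a row does not reach is not made up. A row lasts 1/12 s, in which the tool goes at most 41.7 mm and 7.16 degrees, less where a joint would pass 70% of its speed; a pose out of reach is approached as far as the arm can. A call with a gripper value outside its range is refused whole. The fingers move at their own pace and stop on an object; FORCE is the grip in N (left out, the last holds). Time passes only in rows, so rows that do not move let the fingers close. It gives the time, the measured TCP pose, the force and the opening at its end, in the units of the state.
- env.get_obs(): the state, without advancing time (a new reading comes with each control period).
- env.read_camera(name): name is "scene" or "top"; returns a dict with "img" (400x640x3 uint8, red, green, blue), "range_z" (400x640 float32, m along the optical axis (not along the pixel's ray), 0 where there is no reading), "vertical_fov" (degrees; the focal length in pixels is half the picture's height over the tangent of half this angle, whatever the lens; pixels are square), "cx", "cy" (the principal point, pixels), "distortion" ([k1, k2, p1, p2, k3] as OpenCV has them; the pictures are not rectified), "world_to_cam" (4x4, takes a point from world to camera coordinates). Camera axes: x right, y up, looking along -z (the intrinsics and any distortion apply to the point x, -y, -z); pixel columns grow to the right and rows downward; lengths in m; the calibration is good to about 2 mm. A picture is of the moment at which its call begins.
- env.sign_off(): hands the job in, once; it reports no verdict.
The state is a dict: "time_s": time; "qpos": joint angles; "joint_velocities": joint speeds; "effort": joint torques, N m; "tool_pos": TCP position; "tool_rot": TCP orientation; "force": force on the tool from outside, world axes, zero at the start; "wrist_torque": the same for the moment, N m; "grip_width": finger opening in m.
Only numpy, scipy, OpenCV 4.12 (cv2) and the standard library are available. Lean on these libraries where they do the work, as an engineer would, in place of code of your own. Each camera call takes 0.05 s, during which the arm holds its last target.

## Working session

There is one attempt and no reset: what is moved stays moved. The work goes in short steps, Python scripts to look and compute and a shell command to move; the robot and the scene stay as the last step left them, time stands still between calls to the robot, and variables do not carry over. Pictures are saved under pics/ and viewed, and the job is handed in when it is done.

```bash
ls; mkdir -p pics; python3 - <<'E'
from cell import env
import cv2,numpy as np
o=env.get_obs(); print({k:np.round(v,3).tolist() for k,v in o.items()})
for n in("scene","top"):
    c=env.read_camera(n)
    cv2.imwrite(f"pics/{n}0.png",c["img"][...,::-1])
    np.savez(f"{n}0.npz",**{k:np.array(v) for k,v in c.items()})
    print(n,c["vertical_fov"],c["cx"],c["cy"],c["distortion"],np.round(c["world_to_cam"],3).tolist())
E
```

```text
pics
{'time_s': 0.0, 'qpos': [66.411, 18.436, -4.017, 83.175, 1.295, 78.539, -3.26], 'joint_velocities': [-0.087, 0.053, -0.018, 0.054, -0.003, 0.073, 0.007], 'effort': [0.0, -49.129, -0.404, -31.253, -0.064, 0.044, 0.0], 'tool_pos': [0.268, -0.591, 0.235], 'tool_rot': [-179.894, 0.005, 24.401], 'force': [-0.087, -0.111, 0.724], 'wrist_torque': [0.001, 0.015, -0.035], 'grip_width': 0.087}
scene 54.69173681828893 327.3284050934658 200.71583111051575 [-0.00617393  0.          0.          0.          0.        ] [[0.838, 0.545, 0.001, -0.416], [-0.417, 0.64, 0.645, 0.172], [0.351, -0.542, 0.764, -1.083], [0.0, 0.0, 0.0, 1.0]]
top 47.0889680628741 312.1660945790665 207.4474028379793 [-0.03607392  0.          0.          0.          0.        ] [[-0.005, -1.0, 0.002, -0.005], [0.993, -0.005, 0.115, -0.51], [-0.115, 0.003, 0.993, -1.253], [0.0, 0.0, 0.0, 1.0]]
```

View pics/scene0.png

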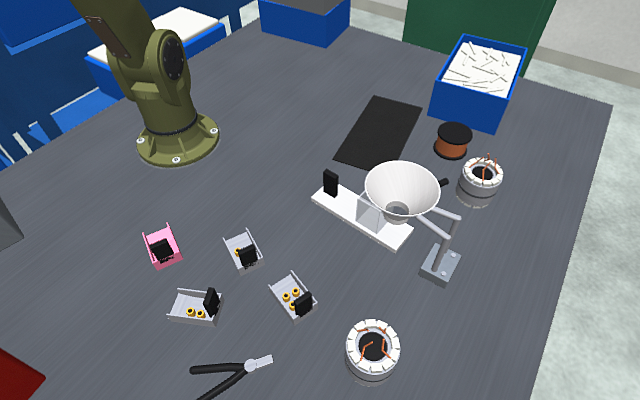

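View pics/top0.png

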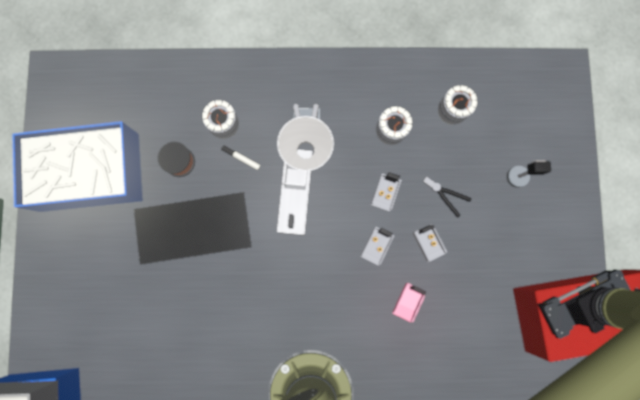

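```bash
cat > h.py <<'E'
from cell import env
import cv2,numpy as np
def cam(n):
    c=env.read_camera(n); return prep(c)
def prep(c):
    c={k:(np.array(v)) for k,v in c.items()}
    f=200/np.tan(np.radians(float(c["vertical_fov"]))/2)
    c["K"]=np.array([[f,0,float(c["cx"])],[0,f,float(c["cy"])],[0,0,1]]); c["T"]=np.linalg.inv(c["world_to_cam"]);return c
def rays(c,uv):
    p=cv2.undistortPoints(np.array(uv,float).reshape(-1,1,2),c["K"],c["distortion"].astype(float)).reshape(-1,2)
    return np.c_[p[:,0],-p[:,1],-np.ones(len(p))]
def plane(c,uv,z):
    d=rays(c,uv)@c["T"][:3,:3].T; o=c["T"][:3,3]
    return o+d*((z-o[2])/d[:,2])[:,None]
def proj(c,P):
    P=np.atleast_2d(P); q=P@c["world_to_cam"][:3,:3].T+c["world_to_cam"][:3,3]
    q=q*[1,-1,-1]
    return cv2.projectPoints(q.reshape(-1,1,3),np.zeros(3),np.zeros(3),c["K"],c["distortion"].astype(float))[0].reshape(-1,2)
def cloud(c):
    v,u=np.mgrid[0:400,0:640]
    r=rays(c,np.c_[u.ravel(),v.ravel()])*c["range_z"].reshape(-1,1)
    w=r@c["T"][:3,:3].T+c["T"][:3,3]; w[c["range_z"].ravel()==0]=np.nan
    return w.reshape(400,640,3)
def crop(c,u0,v0,u1,v1,s,name):
    cv2.imwrite("pics/"+name,cv2.resize(c["img"][v0:v1,u0:u1,::-1],None,fx=s,fy=s,interpolation=cv2.INTER_CUBIC))
E
python3 - <<'E'
from h import *
t=prep(dict(np.load("top0.npz"))); s=prep(dict(np.load("scene0.npz")))
crop(t,350,160,460,330,4,"tsc.png"); crop(s,130,200,330,340,4,"ssc.png"); crop(t,260,90,350,250,3,"tmag.png")
W=cloud(t)
for uv in[(387,191),(377,245),(430,243),(409,303),(291,220),(190,230),(305,135)]:print(uv,W[uv[1],uv[0]].round(3))
W=cloud(s)
for uv in[(600,150),(300,250),(200,220)]:print(uv,W[uv[1],uv[0]].round(3))
E
```

```text
(387, 191) [ 0.56  -0.222  0.006]
(377, 245) [ 0.406 -0.19   0.003]
(430, 243) [ 0.41  -0.339  0.009]
(409, 303) [ 0.243 -0.277  0.002]
(291, 220) [0.471 0.05  0.084]
(190, 230) [0.45  0.34  0.005]
(305, 135) [0.689 0.011 0.135]
(600, 150) [ 0.999  0.6   -0.001]
(300, 250) [ 0.499 -0.113  0.   ]
(200, 220) [ 0.254 -0.172 -0.001]
```

View pics/tsc.png

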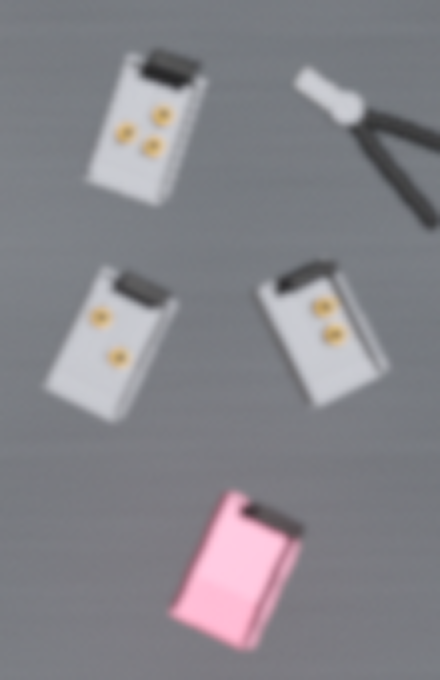

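View pics/ssc.png

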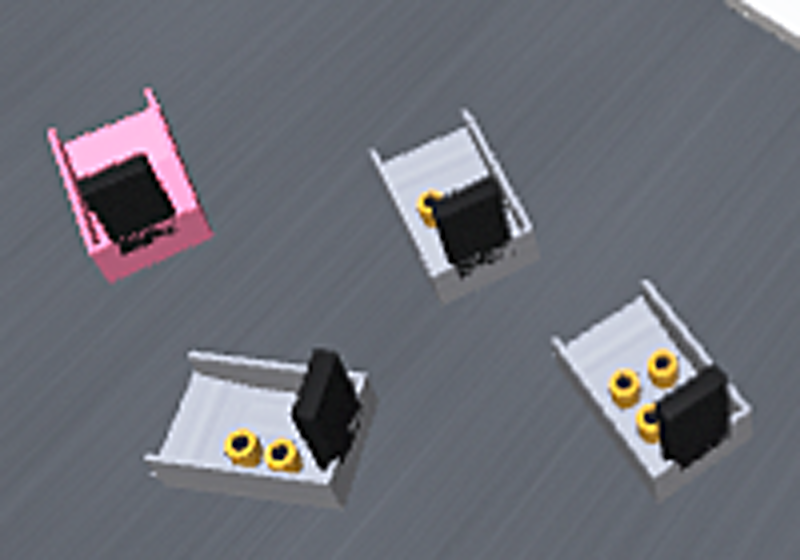

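View pics/tmag.png

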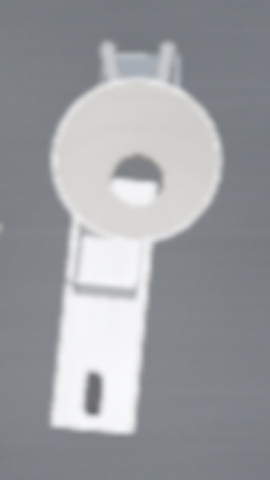

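```bash
cat > mag.py <<'E'
from h import *
def rect(P):
    r=cv2.minAreaRect((P[:,:2]*1000).astype(np.float32)); b=cv2.boxPoints(r); return r,b
def sel(W,zlo,zhi,x0,x1,y0,y1):
    return (W[...,2]>zlo)&(W[...,2]<zhi)&(W[...,0]>x0)&(W[...,0]<x1)&(W[...,1]>y0)&(W[...,1]<y1)
def run(t,s):
    for n,c in(("top",t),("scene",s)):
        W=cloud(c)
        for nm,z in(("block",(.022,.036)),("sled",(.011,.019)),("grip",(.078,.092)),("rim",(.182,.195)),("tube",(.09,.1))):
            r=dict(block=(.7,.9,-.1,.12),sled=(.3,.8,-.1,.2),grip=(.35,.6,-.1,.2),rim=(.5,.9,-.2,.2),tube=(.5,.75,-.1,.2))[nm]
            m=sel(W,*z,*r).astype(np.uint8)
            k,l,st,_=cv2.connectedComponentsWithStats(m)
            if k<2: print(n,nm,"none");continue
            i=1+np.argmax(st[1:,4]); P=W[l==i]
            R,b=rect(P); print(n,nm,len(P),"c",np.round(R[0],1),"sz",np.round(R[1],1),"ang",round(R[2],2),"z",P[:,2].mean().round(4),"box",np.round(b).tolist())
if __name__=="__main__":
    run(cam("top"),cam("scene"))
E
python3 - <<'E'
from mag import *
t=prep(dict(np.load("top0.npz"))); s=prep(dict(np.load("scene0.npz")))
run(t,s); crop(s,290,140,490,300,4,"smag.png")
E
```

```text
top block 110 c [786.4   9.5] sz [40.2 25.6] ang 88.19 z 0.0291 box [[773.0, -10.0], [799.0, -11.0], [800.0, 29.0], [774.0, 30.0]]
top sled 1001 c [532.2  44.7] sz [ 75.9 183.8] ang 84.21 z 0.0147 box [[437.0, 16.0], [620.0, -2.0], [628.0, 73.0], [445.0, 92.0]]
top grip 68 c [470.7  51. ] sz [32.1 13.6] ang 0.31 z 0.0842 box [[455.0, 58.0], [455.0, 44.0], [487.0, 44.0], [487.0, 58.0]]
top rim 398 c [653.9   9.6] sz [138.2 137.2] ang 22.22 z 0.1861 box [[564.0, 47.0], [616.0, -80.0], [744.0, -28.0], [692.0, 99.0]]
top tube 38 c [569.8  41. ] sz [59.7 11. ] ang 81.25 z 0.0947 box [[560.0, 12.0], [571.0, 11.0], [580.0, 70.0], [569.0, 71.0]]
scene block 809 c [769.4   7.8] sz [78.7 60. ] ang 88.99 z 0.0302 box [[739.0, -31.0], [799.0, -32.0], [800.0, 47.0], [740.0, 48.0]]
scene sled 1708 c [561.1  41.2] sz [ 79.4 240.4] ang 84.37 z 0.0154 box [[438.0, 13.0], [677.0, -10.0], [685.0, 69.0], [445.0, 92.0]]
scene grip 99 c [472.1  50.8] sz [15.4 35.5] ang 84.93 z 0.0839 box [[454.0, 45.0], [489.0, 42.0], [491.0, 57.0], [455.0, 60.0]]
scene rim 641 c [654.9   9.8] sz [137.6 137.9] ang 28.52 z 0.1863 box [[562.0, 37.0], [627.0, -84.0], [748.0, -18.0], [682.0, 103.0]]
scene tube 94 c [589.   12.6] sz [26.3 66.3] ang 60.17 z 0.0942 box [[554.0, 18.0], [611.0, -15.0], [624.0, 8.0], [567.0, 40.0]]
```

View pics/smag.png

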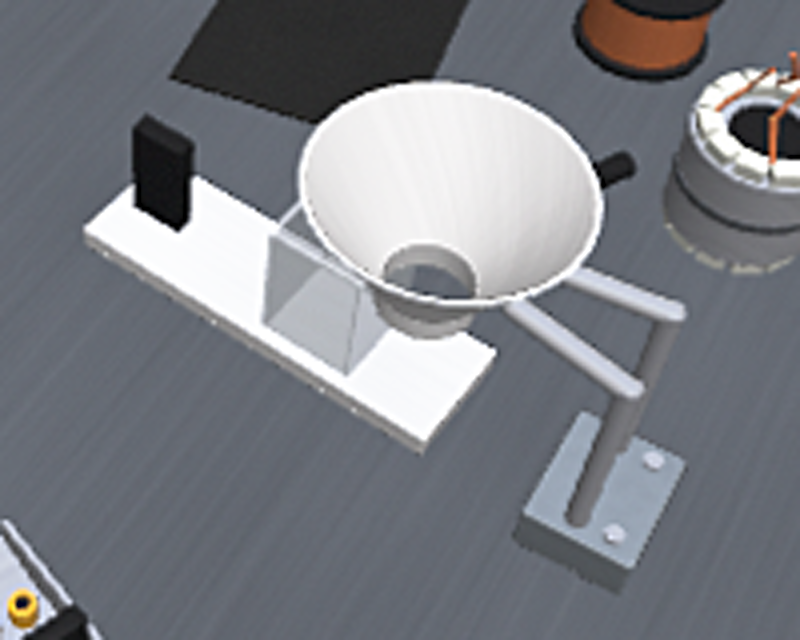

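```bash
cat > st.py <<'E'
# usage: st.py x y z [yaw] -> tool-frame deltas (mm/deg) from current pose; turn first, then shift
import sys
from h import *
from scipy.spatial.transform import Rotation as R
o=env.get_obs(); print("t",round(o["time_s"],2),"tcp",np.round(o["tool_pos"],4),"rpy",np.round(o["tool_rot"],2),"F",np.round(o["force"],1),"w",round(float(o["grip_width"]),4),"q",np.round(o["qpos"],0))
if len(sys.argv)>3:
    a=[float(v) for v in sys.argv[1:]]
    R0=R.from_euler("xyz",o["tool_rot"],degrees=True); d=np.array(a[:3])-o["tool_pos"]
    if len(a)>3:
        rpy=[180,0,a[3]] if len(a)==4 else a[3:6]
        R1=R.from_euler("xyz",rpy,degrees=True)
        print("turn rx,ry,rz",np.round((R0.inv()*R1).as_rotvec(degrees=True),2)); 
        print("shift after turn mm",np.round(R1.inv().apply(d)*1000,1))
    print("shift as is mm",np.round(R0.inv().apply(d)*1000,1))
E
python3 -m pendant '[{"rz":6,"tx":28},{"rz":6,"tx":28},{"rz":6,"tx":28},{"rz":6,"tx":28},{"rz":6,"tx":28},{"ty":-40},{"ty":-40},{"ty":-40},{"ty":-40},{"ty":-40},{"ty":-40},{"ty":-40},{"ty":-40},{"ty":-40},{"ty":-40},{"ty":-40},{"ty":-40},{"ty":-40},{"ty":-40}]'; python3 st.py 0.4715 0.0505 0.12 -5.5
```

```text
t 0.1 tcp [ 0.2682 -0.5916  0.2356] rpy [-1.799e+02  1.000e-02  2.440e+01] F [ 0.7 -0.1  1.1] w 0.0869 q [66. 18. -4. 83.  1. 79. -3.]
turn rx,ry,rz [-0.09  0.03 29.9 ]
shift after turn mm [ 140.8 -658.6  115.6]
shift as is mm [ 450.3 -500.6  116.4]invalid input at $[0]: expected keys rx, ry, rz, tx, ty, tz, jaw
```

```bash
python3 -m pendant '[{"rx":0,"ry":0,"rz":6,"tx":28,"ty":0,"tz":0,"jaw":87},{"rx":0,"ry":0,"rz":6,"tx":28,"ty":0,"tz":0,"jaw":87},{"rx":0,"ry":0,"rz":6,"tx":28,"ty":0,"tz":0,"jaw":87},{"rx":0,"ry":0,"rz":6,"tx":28,"ty":0,"tz":0,"jaw":87},{"rx":0,"ry":0,"rz":6,"tx":28,"ty":0,"tz":0,"jaw":87},{"rx":0,"ry":0,"rz":0,"tx":0,"ty":-40,"tz":0,"jaw":87},{"rx":0,"ry":0,"rz":0,"tx":0,"ty":-40,"tz":0,"jaw":87},{"rx":0,"ry":0,"rz":0,"tx":0,"ty":-40,"tz":0,"jaw":87},{"rx":0,"ry":0,"rz":0,"tx":0,"ty":-40,"tz":0,"jaw":87},{"rx":0,"ry":0,"rz":0,"tx":0,"ty":-40,"tz":0,"jaw":87},{"rx":0,"ry":0,"rz":0,"tx":0,"ty":-40,"tz":0,"jaw":87},{"rx":0,"ry":0,"rz":0,"tx":0,"ty":-40,"tz":0,"jaw":87},{"rx":0,"ry":0,"rz":0,"tx":0,"ty":-40,"tz":0,"jaw":87},{"rx":0,"ry":0,"rz":0,"tx":0,"ty":-40,"tz":0,"jaw":87},{"rx":0,"ry":0,"rz":0,"tx":0,"ty":-40,"tz":0,"jaw":87},{"rx":0,"ry":0,"rz":0,"tx":0,"ty":-40,"tz":0,"jaw":87},{"rx":0,"ry":0,"rz":0,"tx":0,"ty":-40,"tz":0,"jaw":87},{"rx":0,"ry":0,"rz":0,"tx":0,"ty":-40,"tz":0,"jaw":87}]'; python3 st.py 0.4715 0.0505 0.12 -5.5
```

```text
time_s: 1.6
tool_pos: [0.454, -0.0428, 0.2364]
tool_rot: [180.0, 0.0, -5.6]
force: [0.5, -0.0, -1.2]
grip_width: 0.0871
t 1.6 tcp [ 0.454  -0.0428  0.2364] rpy [ 1.7997e+02  1.0000e-02 -5.6100e+00] F [ 0.5 -0.  -1.2] w 0.0871 q [ 29.  -5. -26. 108.  -2.  76. -91.]
turn rx,ry,rz [ 0.03  0.01 -0.11]
shift after turn mm [  8.5 -94.6 116.4]
shift as is mm [  8.3 -94.6 116.3]
```

```bash
python3 -m pendant '[{"rx":0,"ry":0,"rz":0,"tx":4,"ty":-32,"tz":0,"jaw":60},{"rx":0,"ry":0,"rz":0,"tx":4,"ty":-32,"tz":0,"jaw":60},{"rx":0,"ry":0,"rz":0,"tx":0,"ty":-30,"tz":10,"jaw":60},{"rx":0,"ry":0,"rz":0,"tx":0,"ty":0,"tz":40,"jaw":60},{"rx":0,"ry":0,"rz":0,"tx":0,"ty":0,"tz":35,"jaw":60},{"rx":0,"ry":0,"rz":0,"tx":0,"ty":0,"tz":10,"jaw":60},{"rx":0,"ry":0,"rz":0,"tx":0,"ty":0,"tz":0,"jaw":60},{"rx":0,"ry":0,"rz":0,"tx":0,"ty":0,"tz":0,"jaw":60}]'; python3 st.py 0.4715 0.0505 0.065 -5.5; python3 - <<'E'
from h import *
c=cam("scene"); crop(c,250,80,450,260,4,"s1.png")
E
```

```text
time_s: 2.27
tool_pos: [0.4718, 0.0478, 0.1421]
tool_rot: [-180.0, 0.0, -5.6]
force: [0.2, -0.6, 1.0]
grip_width: 0.0599
t 2.27 tcp [0.4718 0.0478 0.1421] rpy [-1.7999e+02  2.0000e-02 -5.6400e+00] F [ 0.2 -0.6  1. ] w 0.0599 q [  24.    3.  -33.  113.    2.   65. -106.]
turn rx,ry,rz [-0.01  0.02 -0.14]
shift after turn mm [-0.6 -2.7 77.1]
shift as is mm [-0.6 -2.7 77.1]
```

View pics/s1.png

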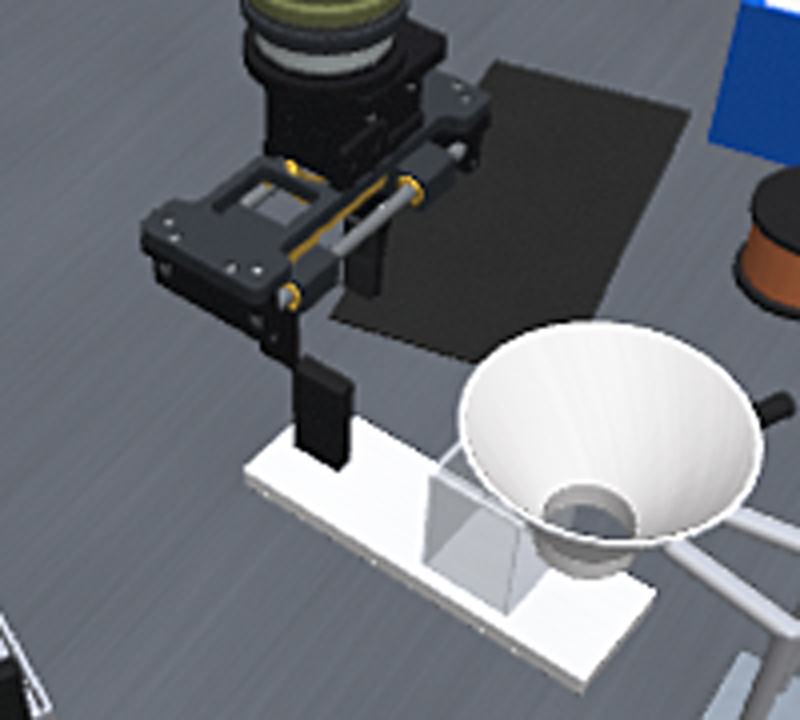

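```bash
python3 -m pendant '[{"rx":0,"ry":0,"rz":0,"tx":0,"ty":-3,"tz":25,"jaw":60},{"rx":0,"ry":0,"rz":0,"tx":0,"ty":0,"tz":25,"jaw":60},{"rx":0,"ry":0,"rz":0,"tx":0,"ty":0,"tz":25,"jaw":60},{"rx":0,"ry":0,"rz":0,"tx":0,"ty":0,"tz":0,"jaw":30},{"rx":0,"ry":0,"rz":0,"tx":0,"ty":0,"tz":0,"jaw":20},{"rx":0,"ry":0,"rz":0,"tx":0,"ty":0,"tz":0,"jaw":5},{"rx":0,"ry":0,"rz":0,"tx":0,"ty":0,"tz":0,"jaw":5},{"rx":0,"ry":0,"rz":0,"tx":0,"ty":0,"tz":0,"jaw":5},{"rx":0,"ry":0,"rz":0,"tx":0,"ty":0,"tz":0,"jaw":5}]' 30; python3 st.py; python3 mag.py
```

```text
time_s: 3.07
tool_pos: [0.4729, 0.051, 0.0678]
tool_rot: [180.0, -0.1, -5.6]
force: [0.1, 0.6, 0.6]
grip_width: 0.0278
t 3.07 tcp [0.4729 0.051  0.0678] rpy [ 1.7999e+02 -1.4000e-01 -5.6100e+00] F [0.1 0.6 0.6] w 0.0278 q [  22.    9.  -33.  117.    6.   56. -110.]
top block 112 c [786.5   9.3] sz [40.3 26.1] ang 89.49 z 0.0292 box [[773.0, -11.0], [799.0, -11.0], [800.0, 29.0], [774.0, 30.0]]
top sled 176 c [603.5  38.6] sz [53.3 38.4] ang 79.74 z 0.0148 box [[580.0, 16.0], [618.0, 9.0], [627.0, 61.0], [589.0, 68.0]]
top grip 5 c [585.2   9.9] sz [ 1.3 11.1] ang 75.82 z 0.0881 box [[580.0, 11.0], [590.0, 8.0], [591.0, 9.0], [580.0, 12.0]]
top rim 392 c [654.    9.7] sz [137.5 137. ] ang 20.1 z 0.186 box [[566.0, 50.0], [613.0, -78.0], [742.0, -31.0], [695.0, 98.0]]
top tube 24 c [598.7  66.7] sz [ 3.1 54.7] ang 85.32 z 0.0944 box [[571.0, 67.0], [626.0, 63.0], [626.0, 66.0], [572.0, 71.0]]
scene block 813 c [769.6   8.4] sz [78.  60.2] ang 89.85 z 0.0302 box [[739.0, -31.0], [800.0, -31.0], [800.0, 47.0], [740.0, 48.0]]
scene sled 1688 c [561.   42.1] sz [ 78.5 240.3] ang 84.11 z 0.0154 box [[437.0, 15.0], [676.0, -9.0], [685.0, 69.0], [445.0, 93.0]]
scene grip 66 c [581.8  10. ] sz [ 4.1 36.3] ang 85.42 z 0.0851 box [[564.0, 9.0], [600.0, 7.0], [600.0, 11.0], [564.0, 14.0]]
scene rim 641 c [654.6   9.7] sz [137.8 138.8] ang 1.77 z 0.1863 box [[584.0, 77.0], [588.0, -62.0], [726.0, -58.0], [721.0, 81.0]]
scene tube 100 c [594.2  22.2] sz [29.6 59.3] ang 83.31 z 0.0939 box [[563.0, 11.0], [622.0, 4.0], [625.0, 34.0], [566.0, 40.0]]
```

```bash
python3 -m pendant '[{"rx":0,"ry":0,"rz":0,"tx":0,"ty":0,"tz":0,"jaw":5},{"rx":0,"ry":0,"rz":0,"tx":0,"ty":0,"tz":0,"jaw":5},{"rx":0,"ry":0,"rz":0,"tx":0,"ty":0,"tz":0,"jaw":5},{"rx":0,"ry":0,"rz":0,"tx":0,"ty":0,"tz":0,"jaw":5}]' 30; cat > edges.py <<'E'
from mag import *
def ef(P,ax,w0,w1,side,nb=12):
    # fit edge: extreme of coord ax in bins of other coord
    o=1-ax; bs=np.linspace(w0,w1,nb+1); X=[];Y=[]
    for a,b in zip(bs[:-1],bs[1:]):
        q=P[(P[:,o]>=a)&(P[:,o]<b)]
        if len(q)>2: X.append((a+b)/2);Y.append(q[:,ax].min() if side<0 else q[:,ax].max())
    X=np.array(X);Y=np.array(Y);p=np.polyfit(X,Y,1)
    for _ in range(3):
        r=Y-np.polyval(p,X);k=abs(r)<2*r.std()+1e-4;p=np.polyfit(X[k],Y[k],1)
    return p,np.degrees(np.arctan(p[0]))
def go():
    W=cloud(cam("scene"))
    B=W[sel(W,.026,.034,.72,.82,-.05,.07)]
    pn,an=ef(B,0,-.025,.04,-1);pf,af=ef(B,0,-.025,.04,1);pr,ar=ef(B,1,.745,.795,-1);pl,al=ef(B,1,.745,.795,1)
    print("block yaw near %.2f far %.2f right %.2f left %.2f"%(-an,-af,ar,al),"near x at y=.008: %.4f far %.4f"%(np.polyval(pn,.008),np.polyval(pf,.008)),"right/left y at .77: %.4f %.4f"%(np.polyval(pr,.77),np.polyval(pl,.77)))
    S=W[sel(W,.009,.021,.4,.76,-.1,.15)]
    x1=np.percentile(S[:,0],99.5)
    pr,ar=ef(S,1,.47,x1-.015,-1,20);pl,al=ef(S,1,x1-.055,x1-.012,1,8)
    yr=np.polyval(pr,x1-.03);
    pf,af=ef(S,0,yr+.01,yr+.066,1)
    print("sled yaw right %.2f left %.2f end %.2f"%(ar,al,-af),"right y,left y at x=%.4f: %.4f %.4f end x at mid %.4f"%(x1-.03,yr,np.polyval(pl,x1-.03),np.polyval(pf,yr+.038)))
if __name__=="__main__":
    go()
E
python3 edges.py
```

```text
time_s: 3.5
tool_pos: [0.4721, 0.0511, 0.0669]
tool_rot: [180.0, -0.0, -5.6]
force: [-0.9, -0.8, 5.6]
grip_width: 0.0139
block yaw near -0.45 far -1.03 right -0.00 left 8.18 near x at y=.008: 0.7400 far 0.7991 right/left y at .77: -0.0296 0.0413
sled yaw right -5.48 left -1.09 end -6.53 right y,left y at x=0.7240: -0.0128 -0.0277 end x at mid 0.6798edges.py:8: RankWarning: Polyfit may be poorly conditioned
  X=np.array(X);Y=np.array(Y);p=np.polyfit(X,Y,1)
edges.py:10: RankWarning: Polyfit may be poorly conditioned
  r=Y-np.polyval(p,X);k=abs(r)<2*r.std()+1e-4;p=np.polyfit(X[k],Y[k],1)
edges.py:10: RankWarning: Polyfit may be poorly conditioned
  r=Y-np.polyval(p,X);k=abs(r)<2*r.std()+1e-4;p=np.polyfit(X[k],Y[k],1)
edges.py:10: RankWarning: Polyfit may be poorly conditioned
  r=Y-np.polyval(p,X);k=abs(r)<2*r.std()+1e-4;p=np.polyfit(X[k],Y[k],1)
```

```bash
python3 -m pendant '[{"rx":0,"ry":0,"rz":-1,"tx":0,"ty":0,"tz":0,"jaw":5},{"rx":0,"ry":0,"rz":-1,"tx":0,"ty":0,"tz":0,"jaw":5},{"rx":0,"ry":0,"rz":-1,"tx":0,"ty":0,"tz":0,"jaw":5},{"rx":0,"ry":0,"rz":-1,"tx":0,"ty":0,"tz":0,"jaw":5},{"rx":0,"ry":0,"rz":-0.8,"tx":0,"ty":0,"tz":0,"jaw":5},{"rx":0,"ry":0,"rz":0,"tx":4,"ty":6,"tz":0,"jaw":5},{"rx":0,"ry":0,"rz":0,"tx":6,"ty":8,"tz":0,"jaw":5},{"rx":0,"ry":0,"rz":0,"tx":6,"ty":8,"tz":0,"jaw":5},{"rx":0,"ry":0,"rz":0,"tx":6,"ty":8,"tz":0,"jaw":5},{"rx":0,"ry":0,"rz":0,"tx":6,"ty":8,"tz":0,"jaw":5},{"rx":0,"ry":0,"rz":0,"tx":6,"ty":1,"tz":0,"jaw":5},{"rx":0,"ry":0,"rz":0,"tx":6,"ty":0,"tz":0,"jaw":5},{"rx":0,"ry":0,"rz":0,"tx":6,"ty":0,"tz":0,"jaw":5},{"rx":0,"ry":0,"rz":0,"tx":0,"ty":0,"tz":0,"jaw":5},{"rx":0,"ry":0,"rz":0,"tx":0,"ty":0,"tz":0,"jaw":5}]'; python3 st.py .5295 .0114 .067 -0.8; python3 edges.py 2>/dev/null; python3 mag.py | grep -E "scene (sl|bl|tu)"
python3 - <<'E'
from h import *
c=cam("scene"); crop(c,290,140,490,300,4,"s2.png")
E
```

```text
time_s: 4.8
tool_pos: [0.5144, 0.013, 0.0668]
tool_rot: [-180.0, 0.4, -0.6]
force: [-10.5, 1.1, 16.1]
grip_width: 0.0137
t 4.8 tcp [0.5144 0.013  0.0668] rpy [-179.97    0.41   -0.65] F [-10.5   1.1  16.1] w 0.0137 q [  24.   14.  -31.  112.    8.   57. -102.]
turn rx,ry,rz [-0.03  0.41  0.15]
shift after turn mm [15.1  1.4 -0.2]
shift as is mm [15.1  1.4 -0.3]
block yaw near -0.41 far -0.87 right -0.13 left 9.33 near x at y=.008: 0.7400 far 0.7991 right/left y at .77: -0.0296 0.0414
sled yaw right -0.32 left -1.13 end -0.23 right y,left y at x=0.7229: -0.0275 0.0483 end x at mid 0.7231
scene block 809 c [769.5   7.8] sz [77.1 60.1] ang 89.47 z 0.0301 box [[739.0, -30.0], [799.0, -31.0], [800.0, 46.0], [740.0, 47.0]]
scene sled 1989 c [603.4  11.5] sz [ 78.9 239.9] ang 89.57 z 0.0154 box [[483.0, -27.0], [723.0, -29.0], [724.0, 50.0], [484.0, 52.0]]
scene tube 120 c [638.2  -3.2] sz [32.7 61.3] ang 87.58 z 0.0941 box [[607.0, -18.0], [668.0, -21.0], [670.0, 12.0], [608.0, 14.0]]
```

View pics/s2.png

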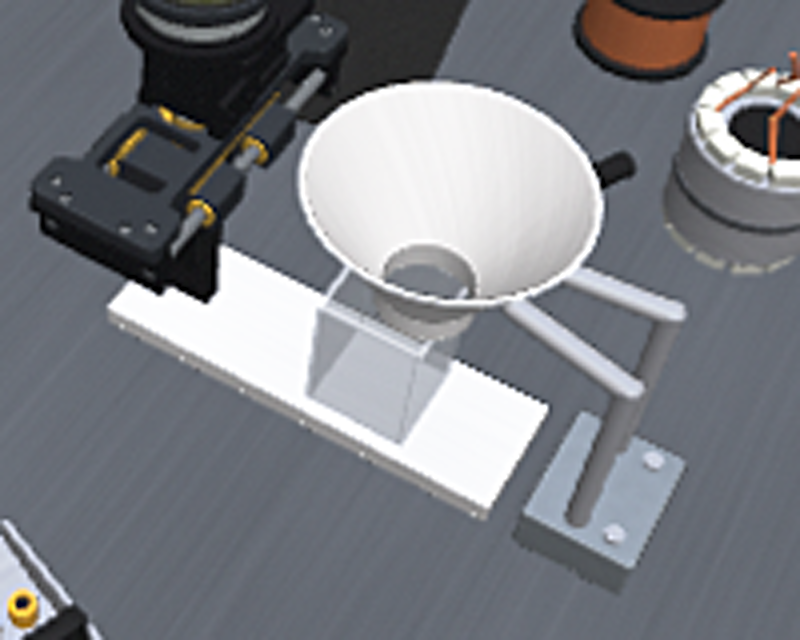

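```bash
python3 -m pendant '[{"rx":0,"ry":0,"rz":0.3,"tx":0,"ty":1,"tz":0,"jaw":5},{"rx":0,"ry":0,"rz":0,"tx":2,"ty":0.8,"tz":0,"jaw":5},{"rx":0,"ry":0,"rz":0,"tx":4,"ty":0,"tz":0,"jaw":5},{"rx":0,"ry":0,"rz":0,"tx":4,"ty":0,"tz":0,"jaw":5},{"rx":0,"ry":0,"rz":0,"tx":3,"ty":0,"tz":0,"jaw":5},{"rx":0,"ry":0,"rz":0,"tx":1,"ty":0,"tz":0,"jaw":5},{"rx":0,"ry":0,"rz":0,"tx":0,"ty":0,"tz":0,"jaw":5},{"rx":0,"ry":0,"rz":0,"tx":0,"ty":0,"tz":0,"jaw":5}]'; python3 st.py .5295 .0114 .067 -0.8; python3 edges.py 2>/dev/null; python3 mag.py | grep -E "scene (sl|bl|tu)"
```

```text
time_s: 5.67
tool_pos: [0.5271, 0.0113, 0.0668]
tool_rot: [-180.0, 0.5, -0.9]
force: [-13.9, 1.3, 17.8]
grip_width: 0.0139
t 5.67 tcp [0.5271 0.0113 0.0668] rpy [-179.98    0.55   -0.92] F [-13.9   1.3  17.8] w 0.0139 q [  24.   15.  -31.  110.    9.   58. -102.]
turn rx,ry,rz [-0.02  0.55 -0.12]
shift after turn mm [ 2.4 -0.1 -0.2]
shift as is mm [ 2.4 -0.1 -0.2]
block yaw near -0.75 far -0.88 right -1.74 left 9.19 near x at y=.008: 0.7401 far 0.7991 right/left y at .77: -0.0295 0.0419
sled yaw right -0.52 left -5.08 end -0.84 right y,left y at x=0.7235: -0.0297 0.0455 end x at mid 0.7359
scene block 807 c [769.6   8.4] sz [79.2 59.9] ang 89.34 z 0.0302 box [[739.0, -31.0], [799.0, -32.0], [800.0, 48.0], [740.0, 48.0]]
scene sled 2014 c [615.9   9.5] sz [ 77.9 240.2] ang 89.33 z 0.0154 box [[495.0, -28.0], [736.0, -31.0], [736.0, 47.0], [496.0, 50.0]]
scene tube 143 c [651.2   2.8] sz [62.1 49.7] ang 2.33 z 0.0941 box [[619.0, 26.0], [621.0, -23.0], [683.0, -21.0], [681.0, 29.0]]
```

```bash
python3 -m pendant '[{"rx":0,"ry":0,"rz":0,"tx":1,"ty":0,"tz":-0.5,"jaw":5},{"rx":0,"ry":0,"rz":0,"tx":1,"ty":0,"tz":0,"jaw":5},{"rx":0,"ry":0,"rz":0,"tx":1,"ty":0,"tz":0,"jaw":5},{"rx":0,"ry":0,"rz":0,"tx":0.5,"ty":0,"tz":0,"jaw":5},{"rx":0,"ry":0,"rz":0,"tx":0,"ty":0,"tz":0,"jaw":5}]'; python3 -m pendant '[{"rx":0,"ry":0,"rz":0,"tx":0.5,"ty":0,"tz":0,"jaw":5},{"rx":0,"ry":0,"rz":0,"tx":0.2,"ty":0,"tz":0,"jaw":5}]'; python3 edges.py 2>/dev/null
```

```text
time_s: 6.23
tool_pos: [0.5305, 0.011, 0.0668]
tool_rot: [-180.0, 0.6, -0.9]
force: [-12.9, 1.7, 14.9]
grip_width: 0.0137
time_s: 6.4
tool_pos: [0.5305, 0.011, 0.0668]
tool_rot: [-180.0, 0.6, -0.9]
force: [-15.8, 0.3, 18.0]
grip_width: 0.0136
block yaw near 0.02 far -0.87 right -1.43 left 9.47 near x at y=.008: 0.7401 far 0.7991 right/left y at .77: -0.0293 0.0414
sled yaw right -0.81 left -2.41 end 0.26 right y,left y at x=0.7227: -0.0306 0.0461 end x at mid 0.7377
```

```bash
python3 -m pendant '[{"rx":0,"ry":0,"rz":0,"tx":1,"ty":0,"tz":0,"jaw":5},{"rx":0,"ry":0,"rz":0,"tx":0.5,"ty":0,"tz":0,"jaw":5}]';python3 -m pendant '[{"rx":0,"ry":0,"rz":0,"tx":0.5,"ty":0,"tz":0,"jaw":5},{"rx":0,"ry":0,"rz":0,"tx":0.5,"ty":0,"tz":0,"jaw":5}]'; python3 mag.py | grep -E "scene (sl|bl|tu)"
python3 - <<'E'
from h import *
c=cam("scene"); crop(c,370,190,490,290,6,"s3.png")
E
```

```text
time_s: 6.62
tool_pos: [0.5306, 0.011, 0.0668]
tool_rot: [180.0, 0.8, -0.9]
force: [-19.8, 1.2, 21.6]
grip_width: 0.0141
time_s: 6.78
tool_pos: [0.5307, 0.011, 0.0668]
tool_rot: [180.0, 0.9, -0.9]
force: [-21.3, 0.8, 23.4]
grip_width: 0.0139
scene block 810 c [769.5   7.9] sz [76.3 60.1] ang 89.55 z 0.0301 box [[739.0, -30.0], [799.0, -30.0], [800.0, 46.0], [740.0, 46.0]]
scene sled 2079 c [649.4   9. ] sz [ 78.4 299.7] ang 89.33 z 0.0154 box [[499.0, -28.0], [799.0, -32.0], [800.0, 46.0], [500.0, 50.0]]
scene tube 147 c [654.4   7.5] sz [58.5 60.4] ang 89.84 z 0.0944 box [[624.0, -22.0], [684.0, -22.0], [685.0, 37.0], [624.0, 37.0]]
```

View pics/s3.png

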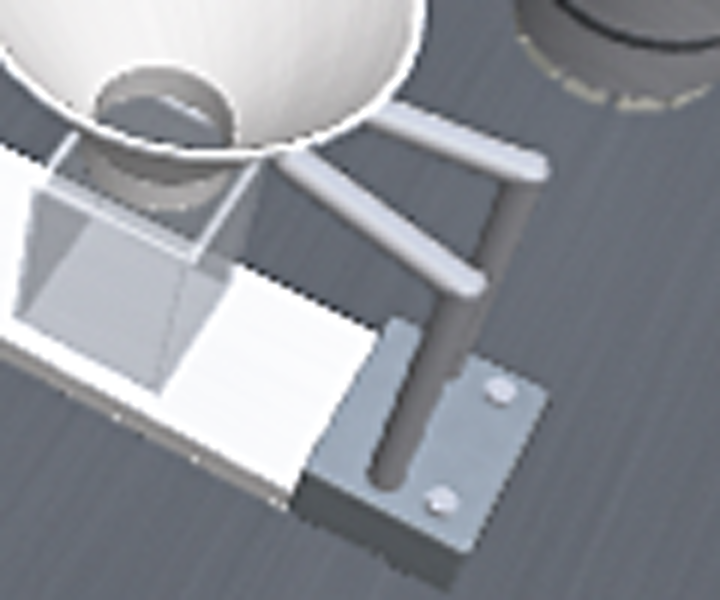

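```bash
python3 -m pendant '[{"rx":0,"ry":0,"rz":0,"tx":-0.5,"ty":0,"tz":-0.5,"jaw":5},{"rx":0,"ry":0,"rz":0,"tx":-0.5,"ty":0,"tz":-0.5,"jaw":5},{"rx":0,"ry":0,"rz":0,"tx":0,"ty":0,"tz":0,"jaw":30},{"rx":0,"ry":0,"rz":0,"tx":0,"ty":0,"tz":0,"jaw":45},{"rx":0,"ry":0,"rz":0,"tx":0,"ty":0,"tz":0,"jaw":50},{"rx":0,"ry":0,"rz":0,"tx":0,"ty":0,"tz":0,"jaw":50},{"rx":0,"ry":0,"rz":0,"tx":0,"ty":0,"tz":0,"jaw":50}]'; python3 mag.py | grep -E "scene (sl|bl|tu)"; python3 -m pendant '[{"rx":0,"ry":0,"rz":0,"tx":0,"ty":0,"tz":-20,"jaw":50},{"rx":0,"ry":0,"rz":0,"tx":0,"ty":0,"tz":-40,"jaw":50},{"rx":0,"ry":0,"rz":0,"tx":0,"ty":0,"tz":-40,"jaw":50},{"rx":0,"ry":0,"rz":0,"tx":0,"ty":0,"tz":-40,"jaw":50},{"rx":0,"ry":0,"rz":0,"tx":0,"ty":0,"tz":-20,"jaw":50},{"rx":0,"ry":0,"rz":0,"tx":0,"ty":0,"tz":0,"jaw":50}]'; python3 mag.py; python3 edges.py 2>/dev/null
```

```text
time_s: 7.52
tool_pos: [0.5373, 0.0092, 0.0679]
tool_rot: [-180.0, -0.0, -1.1]
force: [-0.8, -0.5, -1.0]
grip_width: 0.0393
scene block 812 c [769.6   8.4] sz [79.3 60.1] ang 89.95 z 0.0302 box [[740.0, -31.0], [800.0, -31.0], [800.0, 48.0], [740.0, 48.0]]
scene sled 2072 c [649.4   9.1] sz [ 78.1 299.8] ang 89.24 z 0.0154 box [[499.0, -28.0], [799.0, -32.0], [800.0, 46.0], [500.0, 50.0]]
scene tube 151 c [654.3   7.1] sz [57.4 60.6] ang 89.67 z 0.0942 box [[624.0, -21.0], [684.0, -22.0], [685.0, 36.0], [624.0, 36.0]]
time_s: 8.12
tool_pos: [0.5403, 0.0095, 0.234]
tool_rot: [180.0, -0.6, -1.1]
force: [0.8, 0.3, -0.9]
grip_width: 0.05
top block 111 c [786.2   9.5] sz [40.  24.8] ang 87.55 z 0.0293 box [[773.0, -10.0], [798.0, -11.0], [799.0, 29.0], [775.0, 30.0]]
top sled 92 c [645.4 173.1] sz [64.9 14.7] ang 60.07 z 0.0147 box [[623.0, 149.0], [636.0, 141.0], [668.0, 198.0], [655.0, 205.0]]
top grip none
top rim 109 c [712.5  20.8] sz [20.6 93.9] ang 10.73 z 0.186 box [[694.0, 65.0], [711.0, -27.0], [731.0, -23.0], [714.0, 69.0]]
top tube none
scene block 807 c [769.4   7.9] sz [77.2 60.2] ang 89.35 z 0.0302 box [[739.0, -30.0], [799.0, -31.0], [800.0, 46.0], [740.0, 47.0]]
scene sled 2129 c [649.2   9.4] sz [ 78.8 300.1] ang 89.31 z 0.0154 box [[499.0, -28.0], [799.0, -32.0], [800.0, 47.0], [500.0, 51.0]]
scene grip 109 c [530.3  10.1] sz [35.2 14.5] ang 1.89 z 0.0843 box [[513.0, 17.0], [513.0, 2.0], [548.0, 3.0], [548.0, 18.0]]
scene rim 633 c [654.7   9.2] sz [138.6 137.8] ang 82.44 z 0.1863 box [[577.0, -50.0], [714.0, -69.0], [732.0, 69.0], [596.0, 87.0]]
scene tube 147 c [654.4   6.5] sz [57.3 60.4] ang 89.15 z 0.0944 box [[624.0, -22.0], [684.0, -23.0], [685.0, 35.0], [625.0, 36.0]]
block yaw near -0.26 far -1.03 right -0.86 left 8.69 near x at y=.008: 0.7401 far 0.7991 right/left y at .77: -0.0298 0.0411
sled yaw right -0.78 left -2.38 end 0.26 right y,left y at x=0.7223: -0.0306 0.0464 end x at mid 0.7375
```

```bash
cat > scoops.py <<'E'
from mag import *
def go(cams,region=(.15,.75,-.45,-.08)):
    for n,c in cams:
        W=cloud(c); m=sel(W,.012 if False else .004,.09,*region)
        m=cv2.morphologyEx(m.astype(np.uint8),cv2.MORPH_CLOSE,np.ones((3,3),np.uint8))
        k,l,st,ce=cv2.connectedComponentsWithStats(m)
        for i in range(1,k):
            if st[i,4]<150: continue
            P=W[(l==i)&(W[...,2]>.004)]; px=ce[i].round()
            col=c["img"][(l==i)].mean(0).round()
            G=P[(P[:,2]>.069)&(P[:,2]<.082)]; Wl=P[(P[:,2]>.02)&(P[:,2]<.036)]; 
            L=P[P[:,2]<.036]
            s=f"{n} px{px} col{col} n{len(P)}"
            for nm,Q in(("grip",G),("walls",Wl),("low",L)):
                if len(Q)>5:
                    R,b=rect(Q); s+=f"\n   {nm} {len(Q)} c {np.round(R[0],1)} sz {np.round(R[1],1)} ang {R[2]:.1f}"
            print(s)
if __name__=="__main__":
    go([("top",cam("top")),("scene",cam("scene"))])
E
python3 scoops.py; python3 - <<'E'
from h import *
c=cam("scene");cv2.imwrite("pics/s4.png",c["img"][...,::-1])
E
```

```text
top px[393. 130.] col[166. 163. 162.] n731
   grip 315 c [ 722.4 -235.6] sz [86.  55.8] ang 88.9
   walls 43 c [ 713.7 -220.6] sz [80.9 28.6] ang 57.9
   low 77 c [ 713.  -237.4] sz [97.7 52.2] ang 79.8
top px[387. 191.] col[174. 173. 173.] n611
   grip 60 c [ 591.7 -229.2] sz [33.4 12.6] ang 72.9
   walls 140 c [ 554.7 -216.4] sz [56.8 89.5] ang 69.6
   low 513 c [ 555.8 -221.7] sz [ 71.3 125.3] ang 70.5
top px[445. 195.] col[107. 108. 111.] n449
   walls 8 c [ 547.1 -404.1] sz [103.1  53.2] ang 41.4
   low 449 c [ 555.5 -391.5] sz [145.9  66.1] ang 43.9
top px[429. 242.] col[170. 169. 171.] n610
   grip 58 c [ 446.7 -316.6] sz [11.6 34.7] ang 24.0
   walls 134 c [ 412.5 -333.6] sz [88.6 58.1] ang 24.9
   low 533 c [ 414.7 -342.2] sz [120.   83.5] ang 32.1
top px[377. 245.] col[178. 177. 179.] n569
   grip 52 c [ 438.2 -206.1] sz [33.5 11.3] ang 62.9
   walls 124 c [ 404.1 -189. ] sz [57.4 89.5] ang 62.6
   low 488 c [ 405.1 -190.2] sz [ 74.3 110.4] ang 64.0
top px[408. 302.] col[220. 170. 190.] n591
   grip 60 c [ 281.8 -289.3] sz [35.  11.9] ang 64.4
   walls 123 c [ 247.7 -272.7]
[... 517 characters left out ...]
ol[139. 137. 134.] n1352
   grip 135 c [ 592.5 -230.1] sz [33.5 12.4] ang 71.9
   walls 343 c [ 556.  -216.5] sz [56.4 90. ] ang 70.3
   low 1072 c [ 552.8 -215.4] sz [56.4 97.7] ang 70.3
scene px[197. 307.] col[137. 137. 137.] n1580
   grip 136 c [ 448.  -319.2] sz [12.4 34.6] ang 26.2
   walls 417 c [ 413.1 -335.5] sz [89.7 57.4] ang 25.6
   low 1291 c [ 412.5 -337.6] sz [94.  60.1] ang 25.2
scene px[363. 346.] col[156. 153. 154.] n1766
   grip 846 c [ 722.3 -238.2] sz [55.2 89.1] ang 0.1
   walls 61 c [ 727.5 -277.5] sz [ 6.3 45.1] ang 72.9
   low 92 c [ 727.5 -277.4] sz [ 6.3 45.1] ang 72.7
scene px[230. 373.] col[81. 83. 87.] n1218
   low 1218 c [ 555.1 -394.8] sz [146.5  58.9] ang 41.3
```

View pics/s4.png

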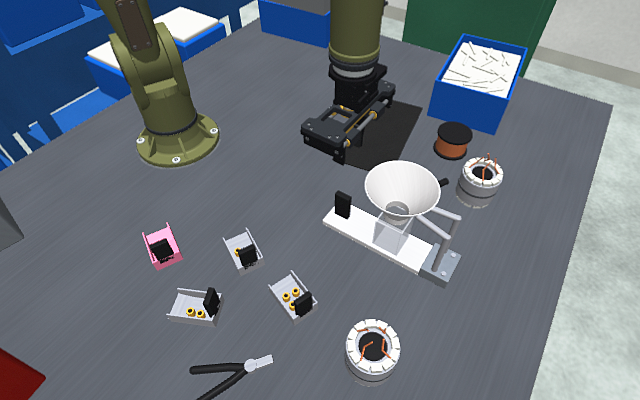

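```bash
python3 -m pendant '[{"rx":0,"ry":0,"rz":-7,"tx":0,"ty":40,"tz":0,"jaw":50},{"rx":0,"ry":0,"rz":-7,"tx":5,"ty":39,"tz":0,"jaw":50},{"rx":0,"ry":0,"rz":-7,"tx":-5,"ty":39,"tz":0,"jaw":50},{"rx":0,"ry":0,"rz":-7,"tx":-10,"ty":38,"tz":0,"jaw":50},{"rx":0,"ry":0,"rz":-7,"tx":-15,"ty":36,"tz":0,"jaw":50},{"rx":0,"ry":0,"rz":-7,"tx":-20,"ty":30,"tz":0,"jaw":50},{"rx":0,"ry":0,"rz":-7,"tx":0,"ty":0,"tz":0,"jaw":50},{"rx":0,"ry":0,"rz":-7,"tx":0,"ty":0,"tz":0,"jaw":50},{"rx":0,"ry":0,"rz":-7,"tx":0,"ty":0,"tz":0,"jaw":50},{"rx":0,"ry":0,"rz":-7,"tx":0,"ty":0,"tz":0,"jaw":50},{"rx":0,"ry":0,"rz":0,"tx":0,"ty":0,"tz":0,"jaw":50}]'; python3 st.py .592 -.23 .15 70
```

```text
time_s: 9.33
tool_pos: [0.5528, -0.2181, 0.2264]
tool_rot: [-179.8, -0.0, 68.3]
force: [-0.7, -0.5, -0.4]
grip_width: 0.0502
t 9.33 tcp [ 0.5528 -0.2181  0.2264] rpy [-1.7984e+02 -3.0000e-02  6.8330e+01] F [-0.7 -0.5 -0.4] w 0.0502 q [ 44.  14. -29.  91.   7.  77.  -8.]
turn rx,ry,rz [-0.16 -0.03 -1.67]
shift after turn mm [ 2.2 40.9 76.4]
shift as is mm [ 3.4 41.  76.3]
```

```bash
python3 -m pendant '[{"rx":0,"ry":0,"rz":-1.7,"tx":2,"ty":20,"tz":0,"jaw":40},{"rx":0,"ry":0,"rz":0,"tx":0,"ty":21,"tz":30,"jaw":40},{"rx":0,"ry":0,"rz":0,"tx":0,"ty":0,"tz":40,"jaw":40},{"rx":0,"ry":0,"rz":0,"tx":0,"ty":0,"tz":10,"jaw":40},{"rx":0,"ry":0,"rz":0,"tx":0,"ty":0,"tz":0,"jaw":40},{"rx":0,"ry":0,"rz":0,"tx":0,"ty":0,"tz":0,"jaw":40}]'; python3 st.py .592 -.23 .055 70; python3 - <<'E'
from h import *
c=cam("scene"); crop(c,220,220,380,340,4,"s5.png")
E
```

```text
time_s: 9.83
tool_pos: [0.5919, -0.2307, 0.1479]
tool_rot: [-179.9, -0.0, 69.8]
force: [0.3, 0.2, -0.0]
grip_width: 0.0402
t 9.83 tcp [ 0.5919 -0.2307  0.1479] rpy [-1.799e+02 -1.000e-02  6.979e+01] F [ 0.3  0.2 -0. ] w 0.0402 q [ 41.  22. -28.  91.  11.  70.  -9.]
turn rx,ry,rz [-0.1  -0.01 -0.21]
shift after turn mm [ 0.7 -0.2 92.9]
shift as is mm [ 0.7 -0.  92.9]
```

View pics/s5.png

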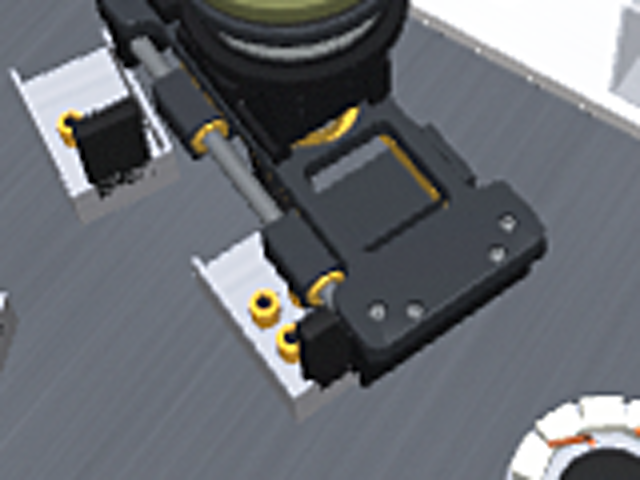

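```bash
python3 -m pendant '[{"rx":0,"ry":0,"rz":0,"tx":0.5,"ty":0,"tz":35,"jaw":40},{"rx":0,"ry":0,"rz":0,"tx":0,"ty":0,"tz":30,"jaw":40},{"rx":0,"ry":0,"rz":0,"tx":0,"ty":0,"tz":20,"jaw":40},{"rx":0,"ry":0,"rz":0,"tx":0,"ty":0,"tz":8,"jaw":40},{"rx":0,"ry":0,"rz":0,"tx":0,"ty":0,"tz":0,"jaw":20},{"rx":0,"ry":0,"rz":0,"tx":0,"ty":0,"tz":0,"jaw":10},{"rx":0,"ry":0,"rz":0,"tx":0,"ty":0,"tz":0,"jaw":4},{"rx":0,"ry":0,"rz":0,"tx":0,"ty":0,"tz":0,"jaw":4},{"rx":0,"ry":0,"rz":0,"tx":0,"ty":0,"tz":0,"jaw":4},{"rx":0,"ry":0,"rz":0,"tx":0,"ty":0,"tz":0,"jaw":4},{"rx":0,"ry":0,"rz":0,"tx":0,"ty":0,"tz":0,"jaw":4}]' 40; python3 st.py .592 -.23 .055 70
```

```text
time_s: 10.8
tool_pos: [0.5931, -0.2308, 0.0565]
tool_rot: [179.9, 0.0, 69.8]
force: [-2.6, 0.4, 5.8]
grip_width: 0.0115
t 10.8 tcp [ 0.5931 -0.2308  0.0565] rpy [1.7993e+02 2.0000e-02 6.9850e+01] F [-2.6  0.4  5.8] w 0.0115 q [ 40.  27. -27.  95.  14.  61. -11.]
turn rx,ry,rz [ 0.07  0.02 -0.15]
shift after turn mm [ 0.3 -1.3  1.5]
shift as is mm [ 0.3 -1.3  1.5]
```

```bash
python3 -m pendant '[{"rx":0,"ry":0,"rz":0,"tx":0,"ty":0,"tz":-8,"jaw":4},{"rx":0,"ry":0,"rz":0,"tx":0,"ty":0,"tz":-16,"jaw":4},{"rx":0,"ry":0,"rz":0,"tx":0,"ty":0,"tz":-25,"jaw":4},{"rx":0,"ry":0,"rz":0,"tx":0,"ty":0,"tz":-30,"jaw":4},{"rx":0,"ry":0,"rz":0,"tx":0,"ty":0,"tz":-30,"jaw":4},{"rx":0,"ry":0,"rz":0,"tx":0,"ty":0,"tz":-30,"jaw":4},{"rx":0,"ry":0,"rz":0,"tx":0,"ty":0,"tz":-30,"jaw":4},{"rx":0,"ry":0,"rz":0,"tx":0,"ty":0,"tz":-25,"jaw":4},{"rx":0,"ry":0,"rz":0,"tx":0,"ty":0,"tz":-16,"jaw":4},{"rx":0,"ry":0,"rz":0,"tx":0,"ty":0,"tz":-10,"jaw":4},{"rx":0,"ry":0,"rz":0,"tx":0,"ty":0,"tz":0,"jaw":4},{"rx":0,"ry":0,"rz":0,"tx":0,"ty":0,"tz":0,"jaw":4}]'; python3 st.py .71 .0097 .285 90;python3 - <<'E'
from h import *
c=cam("scene"); crop(c,180,140,380,300,4,"s6.png")
E
```

```text
time_s: 11.8
tool_pos: [0.5925, -0.2306, 0.2745]
tool_rot: [-180.0, 0.0, 69.9]
force: [-0.1, 0.8, -2.9]
grip_width: 0.0117
t 11.8 tcp [ 0.5925 -0.2306  0.2745] rpy [-1.7997e+02  1.0000e-02  6.9860e+01] F [-0.1  0.8 -2.9] w 0.0117 q [ 42.  18. -29.  81.   9.  83.  -7.]
turn rx,ry,rz [ -0.03   0.   -20.14]
shift after turn mm [240.3 117.5 -10.5]
shift as is mm [266.   27.6 -10.6]
```

View pics/s6.png

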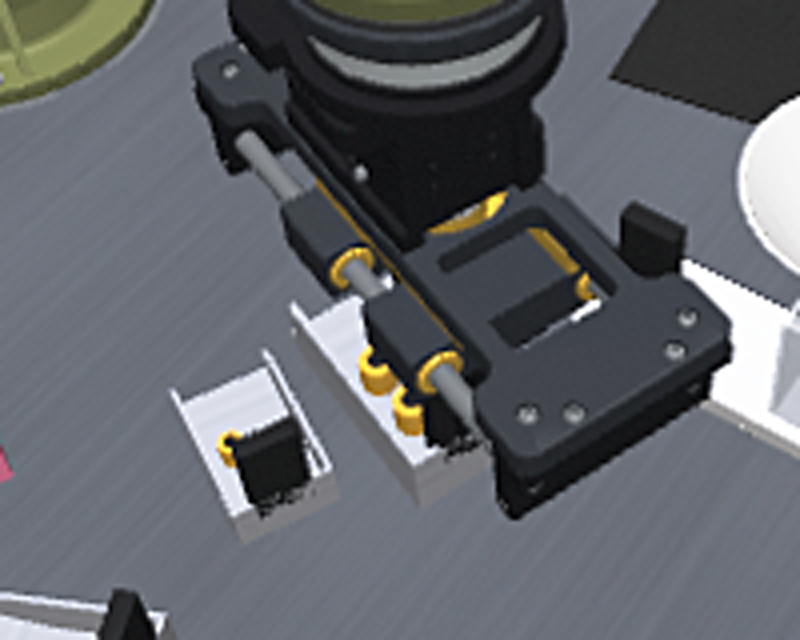

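```bash
python3 -m pendant '[{"rx":0,"ry":0,"rz":0,"tx":6,"ty":1,"tz":-2,"jaw":4},{"rx":0,"ry":0,"rz":0,"tx":14,"ty":2,"tz":-2,"jaw":4},{"rx":0,"ry":0,"rz":0,"tx":22,"ty":3,"tz":-2,"jaw":4},{"rx":0,"ry":0,"rz":0,"tx":28,"ty":3,"tz":-2,"jaw":4},{"rx":0,"ry":0,"rz":0,"tx":30,"ty":3,"tz":-2,"jaw":4},{"rx":0,"ry":0,"rz":0,"tx":30,"ty":3,"tz":0,"jaw":4},{"rx":0,"ry":0,"rz":0,"tx":30,"ty":3,"tz":0,"jaw":4},{"rx":0,"ry":0,"rz":0,"tx":30,"ty":3,"tz":0,"jaw":4},{"rx":0,"ry":0,"rz":0,"tx":28,"ty":3,"tz":0,"jaw":4},{"rx":0,"ry":0,"rz":0,"tx":24,"ty":2,"tz":0,"jaw":4},{"rx":0,"ry":0,"rz":0,"tx":16,"ty":1,"tz":0,"jaw":4},{"rx":0,"ry":0,"rz":-2,"tx":8,"ty":1,"tz":0,"jaw":4},{"rx":0,"ry":0,"rz":-4,"tx":0,"ty":0,"tz":0,"jaw":4},{"rx":0,"ry":0,"rz":-5,"tx":0,"ty":0,"tz":0,"jaw":4},{"rx":0,"ry":0,"rz":-5,"tx":0,"ty":0,"tz":0,"jaw":4},{"rx":0,"ry":0,"rz":-3,"tx":0,"ty":0,"tz":0,"jaw":4},{"rx":0,"ry":0,"rz":-1,"tx":0,"ty":0,"tz":0,"jaw":4},{"rx":0,"ry":0,"rz":0,"tx":0,"ty":0,"tz":0,"jaw":4}]'; python3 st.py .71 .0097 .285 90;python3 - <<'E'
from h import *
c=cam("scene"); crop(c,290,20,490,240,3,"s7.png")
E
```

```text
time_s: 13.35
tool_pos: [0.7104, 0.0094, 0.2846]
tool_rot: [-180.0, -0.0, 89.9]
force: [0.5, -0.3, -1.8]
grip_width: 0.0119
t 13.35 tcp [0.7104 0.0094 0.2846] rpy [-179.95   -0.     89.86] F [ 0.5 -0.3 -1.8] w 0.0119 q [ 21.  29. -37.  68.  17.  88. -13.]
turn rx,ry,rz [-0.05 -0.   -0.14]
shift after turn mm [ 0.3 -0.4 -0.4]
shift as is mm [ 0.3 -0.4 -0.4]
```

View pics/s7.png

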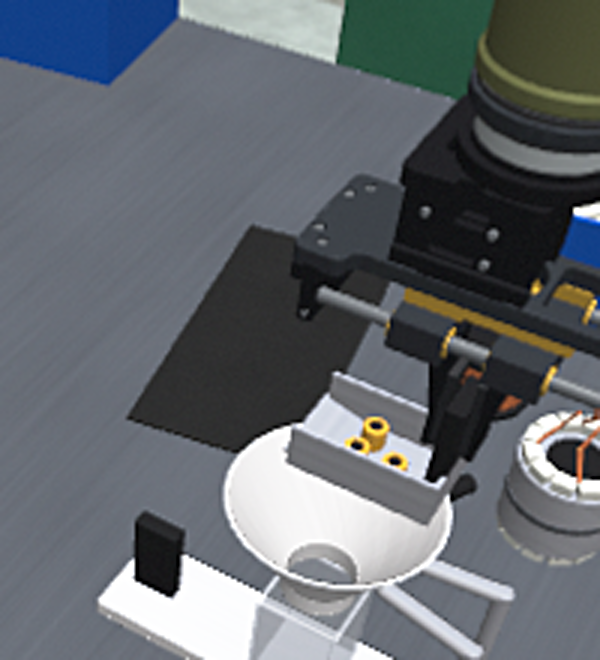

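```bash
python3 -m pendant '[{"rx":-3,"ry":0,"rz":0,"tx":0,"ty":-4,"tz":-5,"jaw":4},{"rx":-6,"ry":0,"rz":0,"tx":0,"ty":-3,"tz":-6,"jaw":4},{"rx":-6,"ry":0,"rz":0,"tx":0,"ty":-2,"tz":-6,"jaw":4},{"rx":-6,"ry":0,"rz":0,"tx":0,"ty":-2,"tz":-6,"jaw":4},{"rx":-6,"ry":0,"rz":0,"tx":0,"ty":-2,"tz":-6,"jaw":4},{"rx":-3,"ry":0,"rz":0,"tx":0,"ty":0,"tz":0,"jaw":4},{"rx":0,"ry":0,"rz":0,"tx":0,"ty":0,"tz":0,"jaw":4},{"rx":0,"ry":0,"rz":0,"tx":0,"ty":0,"tz":0,"jaw":4}]'; python3 st.py .663 .0097 .315 ;python3 - <<'E'
from h import *
from scipy.spatial.transform import Rotation as R
o=env.get_obs(); r=R.from_euler("xyz",o["tool_rot"],degrees=True); print("toolz",r.as_matrix()[:,2].round(3)); print("front edge",o["tool_pos"]+r.apply([0,-.084,.0565]))
c=cam("scene"); crop(c,290,20,490,240,3,"s8.png")
E
```

```text
time_s: 14.07
tool_pos: [0.6918, 0.0091, 0.3117]
tool_rot: [150.1, 0.1, 89.8]
force: [1.6, -0.2, -1.2]
grip_width: 0.0116
t 14.07 tcp [0.6918 0.0091 0.3117] rpy [1.501e+02 8.000e-02 8.979e+01] F [ 1.6 -0.2 -1.2] w 0.0116 q [ 35.   3. -40.  98.   6.  49.  -7.]
shift as is mm [  0.5 -23.3 -17.3]
toolz [ 0.499 -0.003 -0.867]
front edge [0.64717747 0.00911114 0.22080958]
```

View pics/s8.png

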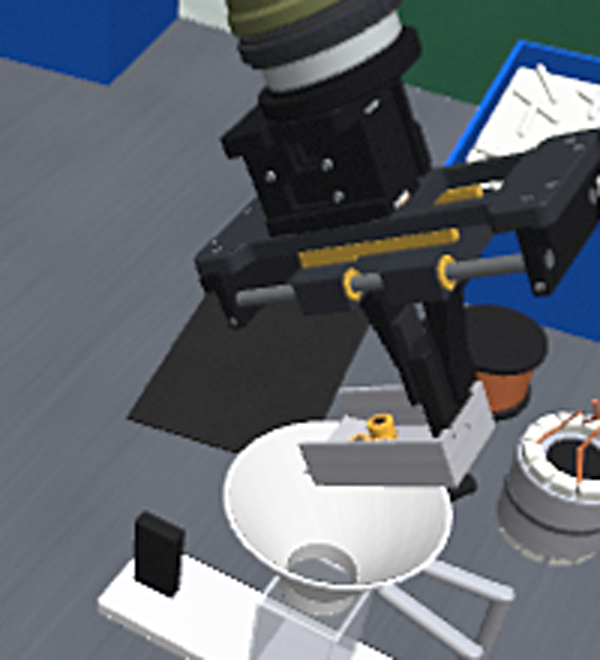

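```bash
python3 -m pendant '[{"rx":-3,"ry":0,"rz":0,"tx":0,"ty":-2,"tz":-2,"jaw":4},{"rx":-5,"ry":0,"rz":0,"tx":0,"ty":-3,"tz":-3,"jaw":4},{"rx":-6,"ry":0,"rz":0,"tx":0,"ty":-3,"tz":-3,"jaw":4},{"rx":-6,"ry":0,"rz":0,"tx":0,"ty":-4,"tz":-4,"jaw":4},{"rx":-6,"ry":0,"rz":0,"tx":0,"ty":-3,"tz":-4,"jaw":4},{"rx":-4,"ry":0,"rz":0,"tx":0,"ty":-3,"tz":-2,"jaw":4},{"rx":0,"ry":0,"rz":0,"tx":0,"ty":0,"tz":0,"jaw":4},{"rx":0,"ry":0,"rz":0,"tx":0,"ty":0,"tz":0,"jaw":4}]'; python3 st.py;python3 - <<'E'
from h import *
from scipy.spatial.transform import Rotation as R
o=env.get_obs(); r=R.from_euler("xyz",o["tool_rot"],degrees=True); print("toolz",r.as_matrix()[:,2].round(3)); print("front edge",o["tool_pos"]+r.apply([0,-.084,.0565]))
c=cam("scene"); crop(c,290,20,490,280,3,"s9.png")
E
```

```text
time_s: 14.78
tool_pos: [0.6685, 0.011, 0.3124]
tool_rot: [120.1, -0.1, 90.0]
force: [0.3, 0.1, -0.4]
grip_width: 0.0117
t 14.78 tcp [0.6685 0.011  0.3124] rpy [ 1.2008e+02 -9.0000e-02  8.9970e+01] F [ 0.3  0.1 -0.4] w 0.0117 q [ 28. -14. -30. 127. -25.   6.  18.]
toolz [ 0.865  0.    -0.501]
front edge [0.67525724 0.01112932 0.21143655]
```

View pics/s9.png

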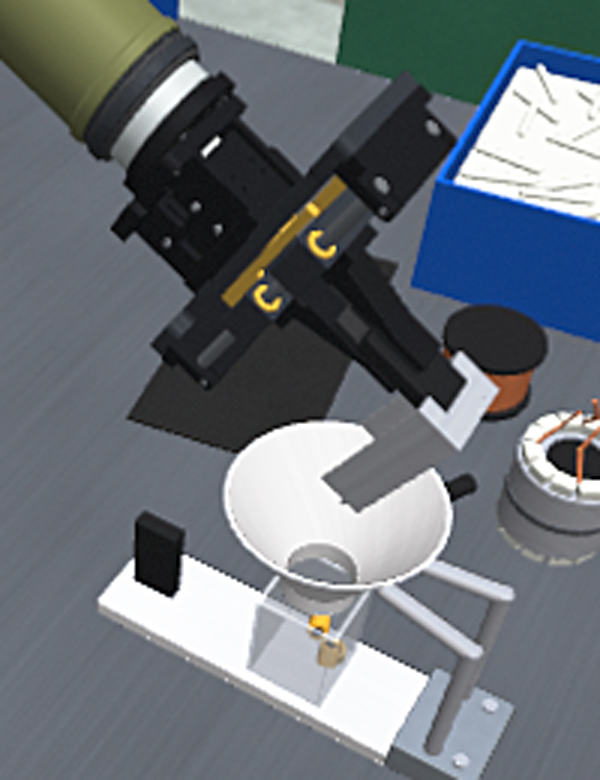

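```bash
python3 -m pendant '[{"rx":0,"ry":0,"rz":0,"tx":0,"ty":0,"tz":0,"jaw":4},{"rx":0,"ry":0,"rz":0,"tx":0,"ty":0,"tz":0,"jaw":4},{"rx":0,"ry":0,"rz":0,"tx":0,"ty":0,"tz":0,"jaw":4},{"rx":0,"ry":0,"rz":0,"tx":0,"ty":0,"tz":0,"jaw":4},{"rx":0,"ry":0,"rz":0,"tx":0,"ty":0,"tz":0,"jaw":4}]'; python3 - <<'E'
from h import *
c=cam("scene"); crop(c,350,140,450,260,5,"s10.png")
c=cam("top"); crop(c,260,90,350,250,3,"t10.png")
E
```

```text
time_s: 15.25
tool_pos: [0.6682, 0.0094, 0.3133]
tool_rot: [120.0, -0.0, 89.8]
force: [0.3, 0.6, -0.9]
grip_width: 0.0113
```

View pics/s10.png

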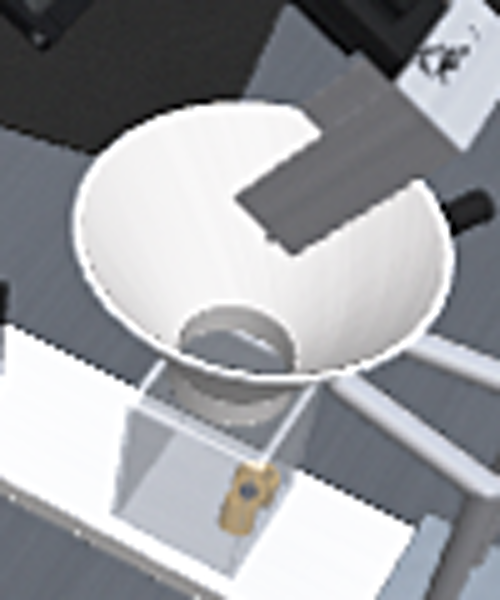

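View pics/t10.png

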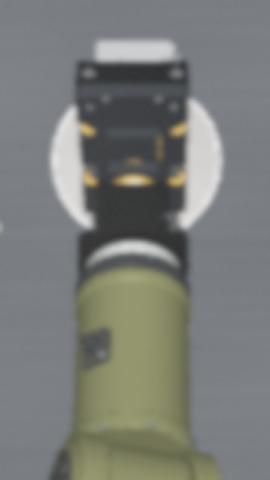

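```bash
python3 -m pendant '[{"rx":3,"ry":0,"rz":0,"tx":0,"ty":3,"tz":2,"jaw":4},{"rx":6,"ry":0,"rz":0,"tx":0,"ty":3,"tz":4,"jaw":4},{"rx":6,"ry":0,"rz":0,"tx":0,"ty":4,"tz":4,"jaw":4},{"rx":6,"ry":0,"rz":0,"tx":0,"ty":3,"tz":3,"jaw":4},{"rx":6,"ry":0,"rz":0,"tx":0,"ty":3,"tz":3,"jaw":4},{"rx":6,"ry":0,"rz":0,"tx":0,"ty":2,"tz":2,"jaw":4},{"rx":6,"ry":0,"rz":0,"tx":0,"ty":2,"tz":0,"jaw":4},{"rx":6,"ry":0,"rz":0,"tx":0,"ty":2,"tz":0,"jaw":4},{"rx":6,"ry":0,"rz":0,"tx":0,"ty":2,"tz":0,"jaw":4},{"rx":6,"ry":0,"rz":0,"tx":0,"ty":2,"tz":0,"jaw":4},{"rx":3,"ry":0,"rz":0,"tx":0,"ty":2,"tz":0,"jaw":4},{"rx":0,"ry":0,"rz":0,"tx":0,"ty":0,"tz":0,"jaw":4}]'; python3 st.py; python3 - <<'E'
from h import *
c=cam("scene"); crop(c,290,20,490,280,3,"s11.png")
E
```

```text
time_s: 16.35
tool_pos: [0.705, 0.0091, 0.3138]
tool_rot: [-179.8, -0.2, 89.8]
force: [0.2, -1.4, -2.0]
grip_width: 0.0117
t 16.35 tcp [0.705  0.0091 0.3138] rpy [-1.7982e+02 -1.7000e-01  8.9770e+01] F [ 0.2 -1.4 -2. ] w 0.0117 q [ 28.  32. -51.  65.  24.  93. -17.]
```

View pics/s11.png

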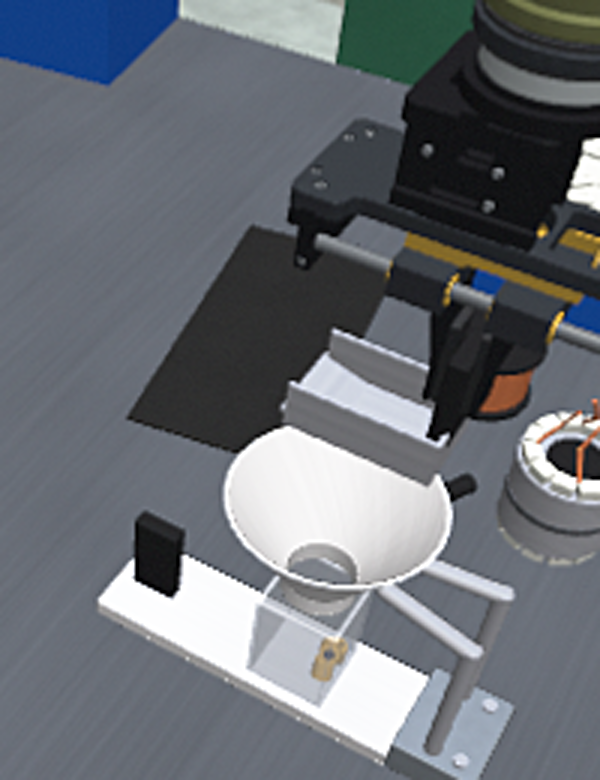

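```bash
python3 - <<'E'
from h import *
t=prep(dict(np.load("top0.npz"))); s=prep(dict(np.load("scene0.npz")))
for c,b in((t,(120,180,262,280)),(s,(325,90,430,175))):
    g=c["img"].max(2); m=np.zeros_like(g); u0,v0,u1,v1=b
    m[v0:v1,u0:u1]=(g[v0:v1,u0:u1]<65)
    n,l,st,_=cv2.connectedComponentsWithStats(m); i=1+np.argmax(st[1:,4])
    v,u=np.nonzero(l==i); P=plane(c,np.c_[u,v],.004)
    R=cv2.minAreaRect((P[:,:2]*1000).astype(np.float32)); print(len(u),R,cv2.boxPoints(R).round().tolist())
m0=plane(t,[(222,149),(258,166)],.01); print("marker ends",m0.round(3))
E
python3 scoops.py | grep -A3 "px"|head -60 >/dev/null
```

```text
42 ((399.58905029296875, 313.3863220214844), (23.540658950805664, 23.105833053588867), 75.92463684082031) [[386.0, 305.0], [408.0, 299.0], [414.0, 322.0], [391.0, 328.0]]
3873 ((458.56610107421875, 333.2769775390625), (159.62254333496094, 320.0621337890625), 8.61117935180664) [[356.0, 480.0], [404.0, 163.0], [561.0, 187.0], [514.0, 503.0]]
marker ends [[0.683 0.252 0.01 ]
 [0.633 0.148 0.01 ]]
```

```bash
python3 -m pendant '[{"rx":0,"ry":0,"rz":0,"tx":15,"ty":-8,"tz":0,"jaw":4},{"rx":0,"ry":0,"rz":0,"tx":30,"ty":-15,"tz":0,"jaw":4},{"rx":0,"ry":0,"rz":0,"tx":35,"ty":-18,"tz":0,"jaw":4},{"rx":0,"ry":0,"rz":0,"tx":35,"ty":-18,"tz":0,"jaw":4},{"rx":0,"ry":0,"rz":0,"tx":35,"ty":-18,"tz":0,"jaw":4},{"rx":0,"ry":0,"rz":0,"tx":35,"ty":-18,"tz":0,"jaw":4},{"rx":0,"ry":0,"rz":0,"tx":35,"ty":-18,"tz":8,"jaw":4},{"rx":0,"ry":0,"rz":0,"tx":35,"ty":-18,"tz":10,"jaw":4},{"rx":0,"ry":0,"rz":0,"tx":35,"ty":-18,"tz":10,"jaw":4},{"rx":0,"ry":0,"rz":0,"tx":35,"ty":-18,"tz":10,"jaw":4},{"rx":0,"ry":0,"rz":0,"tx":35,"ty":-18,"tz":10,"jaw":4},{"rx":0,"ry":0,"rz":-2,"tx":35,"ty":-18,"tz":10,"jaw":4},{"rx":0,"ry":0,"rz":-3,"tx":22,"ty":-12,"tz":10,"jaw":4},{"rx":0,"ry":0,"rz":-4,"tx":12,"ty":-8,"tz":10,"jaw":4},{"rx":0,"ry":0,"rz":0,"tx":0,"ty":0,"tz":10,"jaw":4},{"rx":0,"ry":0,"rz":0,"tx":0,"ty":0,"tz":0,"jaw":4},{"rx":0,"ry":0,"rz":0,"tx":0,"ty":0,"tz":0,"jaw":4}]'; python3 st.py .482 .438 .062 98.6
```

```text
time_s: 17.92
tool_pos: [0.4795, 0.4358, 0.2288]
tool_rot: [179.9, 0.1, 98.7]
force: [1.1, -0.6, -1.2]
grip_width: 0.0119
t 17.92 tcp [0.4795 0.4358 0.2288] rpy [1.7992e+02 1.4000e-01 9.8660e+01] F [ 1.1 -0.6 -1.2] w 0.0119 q [ -3.  29. -59.  83.  25.  82. -53.]
turn rx,ry,rz [0.08 0.14 0.06]
shift after turn mm [  1.8   2.8 166.8]
shift as is mm [  2.2   2.6 166.8]
```

```bash
python3 -m pendant '[{"rx":0,"ry":0,"rz":0,"tx":2,"ty":3,"tz":25,"jaw":4},{"rx":0,"ry":0,"rz":0,"tx":0,"ty":0,"tz":35,"jaw":4},{"rx":0,"ry":0,"rz":0,"tx":0,"ty":0,"tz":35,"jaw":4},{"rx":0,"ry":0,"rz":0,"tx":0,"ty":0,"tz":30,"jaw":4},{"rx":0,"ry":0,"rz":0,"tx":0,"ty":0,"tz":20,"jaw":4},{"rx":0,"ry":0,"rz":0,"tx":0,"ty":0,"tz":12,"jaw":4},{"rx":0,"ry":0,"rz":0,"tx":0,"ty":0,"tz":5,"jaw":4},{"rx":0,"ry":0,"rz":0,"tx":0,"ty":0,"tz":2,"jaw":4},{"rx":0,"ry":0,"rz":0,"tx":0,"ty":0,"tz":0,"jaw":4},{"rx":0,"ry":0,"rz":0,"tx":0,"ty":0,"tz":0,"jaw":4}]'; python3 st.py .482 .438 .0605 98.6
```

```text
time_s: 18.75
tool_pos: [0.4823, 0.441, 0.0667]
tool_rot: [179.9, -0.1, 98.8]
force: [0.2, 1.6, -1.0]
grip_width: 0.0118
t 18.75 tcp [0.4823 0.441  0.0667] rpy [ 1.7986e+02 -8.0000e-02  9.8810e+01] F [ 0.2  1.6 -1. ] w 0.0118 q [ -6.  37. -54.  92.  32.  67. -57.]
turn rx,ry,rz [ 0.14 -0.08  0.21]
shift after turn mm [-2.9 -0.8  6.2]
shift as is mm [-2.9 -0.8  6.2]
```

```bash
python3 -m pendant '[{"rx":0,"ry":0,"rz":0,"tx":0,"ty":0,"tz":3,"jaw":4},{"rx":0,"ry":0,"rz":0,"tx":0,"ty":0,"tz":2,"jaw":4},{"rx":0,"ry":0,"rz":0,"tx":0,"ty":0,"tz":1,"jaw":4},{"rx":0,"ry":0,"rz":0,"tx":0,"ty":0,"tz":0,"jaw":4}]'; python3 st.py
```

```text
time_s: 19.08
tool_pos: [0.4831, 0.4421, 0.0634]
tool_rot: [179.6, -0.1, 98.8]
force: [-4.5, -6.2, 14.3]
grip_width: 0.0115
t 19.08 tcp [0.4831 0.4421 0.0634] rpy [ 1.7965e+02 -1.1000e-01  9.8830e+01] F [-4.5 -6.2 14.3] w 0.0115 q [ -6.  37. -54.  92.  32.  67. -58.]
```

```bash
python3 -m pendant '[{"rx":0,"ry":0,"rz":0,"tx":0,"ty":0,"tz":-1,"jaw":4},{"rx":0,"ry":0,"rz":0,"tx":0,"ty":0,"tz":0,"jaw":20},{"rx":0,"ry":0,"rz":0,"tx":0,"ty":0,"tz":0,"jaw":40},{"rx":0,"ry":0,"rz":0,"tx":0,"ty":0,"tz":0,"jaw":40},{"rx":0,"ry":0,"rz":0,"tx":0,"ty":0,"tz":0,"jaw":40},{"rx":0,"ry":0,"rz":0,"tx":0,"ty":0,"tz":-25,"jaw":40},{"rx":0,"ry":0,"rz":0,"tx":0,"ty":0,"tz":-40,"jaw":40},{"rx":0,"ry":0,"rz":0,"tx":0,"ty":0,"tz":-40,"jaw":40},{"rx":0,"ry":0,"rz":0,"tx":0,"ty":0,"tz":-40,"jaw":40},{"rx":0,"ry":0,"rz":0,"tx":0,"ty":0,"tz":-30,"jaw":40}]';  python3 st.py .439 -.206 .25 63; python3 scoops.py; python3 mag.py | grep -E "scene (sl|bl|tu|gr)";python3 - <<'E'
from h import *
c=cam("scene"); cv2.imwrite("pics/s12.png",c["img"][...,::-1])
E
```

```text
time_s: 19.92
tool_pos: [0.4815, 0.4416, 0.2397]
tool_rot: [179.8, -0.2, 98.9]
force: [0.9, 0.6, -0.1]
grip_width: 0.0395
t 19.92 tcp [0.4815 0.4416 0.2397] rpy [ 1.7976e+02 -1.6000e-01  9.8880e+01] F [ 0.9  0.6 -0.1] w 0.0395 q [ -3.  29. -59.  81.  25.  83. -53.]
turn rx,ry,rz [ 0.18 -0.22 35.88]
shift after turn mm [-596.3  256.1  -10.3]
shift as is mm [-633.3 -141.9  -12.6]
top px[393. 130.] col[165. 162. 161.] n735
   grip 319 c [ 722.7 -235.8] sz [56.  84.9] ang 1.0
   walls 44 c [ 713.1 -220.1] sz [80.7 27.9] ang 57.7
   low 76 c [ 714.7 -236.1] sz [100.8  42.7] ang 77.0
top px[446. 196.] col[108. 109. 113.] n459
   walls 13 c [ 530.4 -392. ] sz [85.5 59.7] ang 64.9
   low 459 c [ 550.4 -399.8] sz [156.5  77.2] ang 36.5
top px[429. 242.] col[169. 168. 170.] n618
   grip 56 c [ 447.2 -317.2] sz [11.6 33.8] ang 24.4
   walls 141 c [ 412.5 -333.2] sz [88.5 58.8] ang 24.7
   low 541 c [ 412.6 -336.8] sz [104.8  79.9] ang 20.6
top px[378. 245.] col[179. 178. 180.] n574
   grip 55 c [ 437.9 -206.3] sz [33.9 11.6] ang 63.8
   walls 124 c [ 404.1 -188.9] sz [56.9 87.8] ang 63.4
   low
[... 1015 characters left out ...]
 [ 6.6 44.7] ang 73.7
   low 89 c [ 727.5 -277.4] sz [ 6.6 44.7] ang 73.7
scene px[230. 373.] col[79. 81. 85.] n1219
   low 1219 c [ 555.2 -394.5] sz [146.3  58.9] ang 41.7
scene block 813 c [769.6   8. ] sz [77.3 60. ] ang 89.75 z 0.0302 box [[739.0, -31.0], [799.0, -31.0], [800.0, 46.0], [740.0, 47.0]]
scene sled 2136 c [649.    9.1] sz [ 78.8 299.9] ang 89.72 z 0.0154 box [[499.0, -30.0], [799.0, -31.0], [799.0, 48.0], [499.0, 49.0]]
scene grip 108 c [530.3  10.2] sz [15.1 35.6] ang 88.96 z 0.0843 box [[512.0, 3.0], [548.0, 2.0], [548.0, 17.0], [513.0, 18.0]]
scene tube 153 c [654.5   7.2] sz [58.4 60.9] ang 89.96 z 0.0943 box [[624.0, -22.0], [685.0, -22.0], [685.0, 36.0], [624.0, 36.0]]
```

View pics/s12.png

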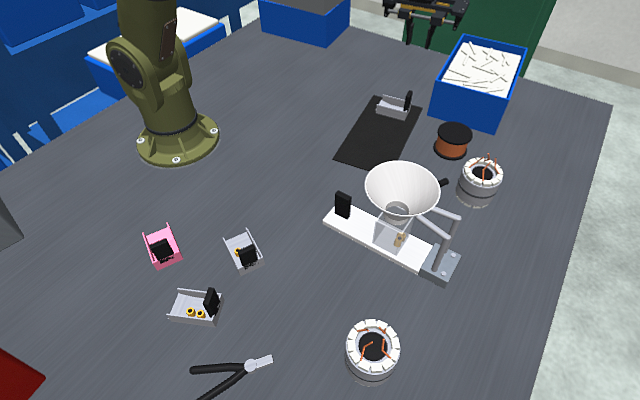

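```bash
python3 -m pendant '[{"rx":0,"ry":0,"rz":0,"tx":-20,"ty":-2,"tz":0,"jaw":40},{"rx":0,"ry":0,"rz":0,"tx":-38,"ty":-4,"tz":0,"jaw":40},{"rx":0,"ry":0,"rz":0,"tx":-40,"ty":-4,"tz":0,"jaw":40},{"rx":0,"ry":0,"rz":0,"tx":-40,"ty":-4,"tz":0,"jaw":40},{"rx":0,"ry":0,"rz":0,"tx":-40,"ty":-4,"tz":0,"jaw":40},{"rx":0,"ry":0,"rz":0,"tx":-40,"ty":-4,"tz":0,"jaw":40},{"rx":0,"ry":0,"rz":0,"tx":-40,"ty":-4,"tz":0,"jaw":40},{"rx":0,"ry":0,"rz":0,"tx":-40,"ty":-4,"tz":0,"jaw":40},{"rx":0,"ry":0,"rz":0,"tx":-40,"ty":-4,"tz":0,"jaw":40},{"rx":0,"ry":0,"rz":0,"tx":-40,"ty":-4,"tz":0,"jaw":40},{"rx":0,"ry":0,"rz":0,"tx":-40,"ty":-2,"tz":0,"jaw":40},{"rx":0,"ry":0,"rz":6,"tx":-38,"ty":0,"tz":0,"jaw":40},{"rx":0,"ry":0,"rz":6,"tx":-38,"ty":0,"tz":0,"jaw":40},{"rx":0,"ry":0,"rz":6,"tx":-38,"ty":0,"tz":0,"jaw":40},{"rx":0,"ry":0,"rz":6,"tx":-30,"ty":0,"tz":0,"jaw":40},{"rx":0,"ry":0,"rz":6,"tx":-15,"ty":0,"tz":0,"jaw":40},{"rx":0,"ry":0,"rz":6,"tx":0,"ty":0,"tz":0,"jaw":40},{"rx":0,"ry":0,"rz":0,"tx":0,"ty":0,"tz":0,"jaw":40},{"rx":0,"ry":0,"rz":0,"tx":0,"ty":0,"tz":0,"jaw":40}]'; python3 st.py .439 -.206 .12 63.2
```

```text
time_s: 21.75
tool_pos: [0.5025, -0.136, 0.2337]
tool_rot: [-179.9, -0.0, 63.0]
force: [-0.6, -0.3, 0.5]
grip_width: 0.0401
t 21.75 tcp [ 0.5025 -0.136   0.2337] rpy [-1.7988e+02 -1.0000e-02  6.3020e+01] F [-0.6 -0.3  0.5] w 0.0401 q [ 58.   6. -49. 100.   5.  76. -18.]
turn rx,ry,rz [-0.12 -0.01 -0.18]
shift after turn mm [-91.1 -25.1 113.7]
shift as is mm [-91.2 -24.6 113.7]
```

```bash
python3 -m pendant '[{"rx":0,"ry":0,"rz":0,"tx":-30,"ty":-8,"tz":10,"jaw":40},{"rx":0,"ry":0,"rz":0,"tx":-30,"ty":-8,"tz":20,"jaw":40},{"rx":0,"ry":0,"rz":0,"tx":-31,"ty":-9,"tz":30,"jaw":40},{"rx":0,"ry":0,"rz":0,"tx":0,"ty":0,"tz":30,"jaw":40},{"rx":0,"ry":0,"rz":0,"tx":0,"ty":0,"tz":10,"jaw":40},{"rx":0,"ry":0,"rz":0,"tx":0,"ty":0,"tz":0,"jaw":40},{"rx":0,"ry":0,"rz":0,"tx":0,"ty":0,"tz":0,"jaw":40}]'; python3 st.py .439 -.206 .055 63.2; python3 - <<'E'
from h import *
c=cam("scene"); crop(c,180,180,340,330,4,"s13.png")
E
```

```text
time_s: 22.33
tool_pos: [0.4417, -0.203, 0.1369]
tool_rot: [-180.0, -0.1, 63.1]
force: [1.0, -0.4, -0.3]
grip_width: 0.04
t 22.33 tcp [ 0.4417 -0.203   0.1369] rpy [-1.80e+02 -7.00e-02  6.31e+01] F [ 1.  -0.4 -0.3] w 0.04 q [ 65.   6. -45. 112.   4.  64.  -9.]
turn rx,ry,rz [-0.   -0.07 -0.1 ]
shift after turn mm [-3.9 -1.1 81.9]
shift as is mm [-4.  -1.  81.9]
```

View pics/s13.png

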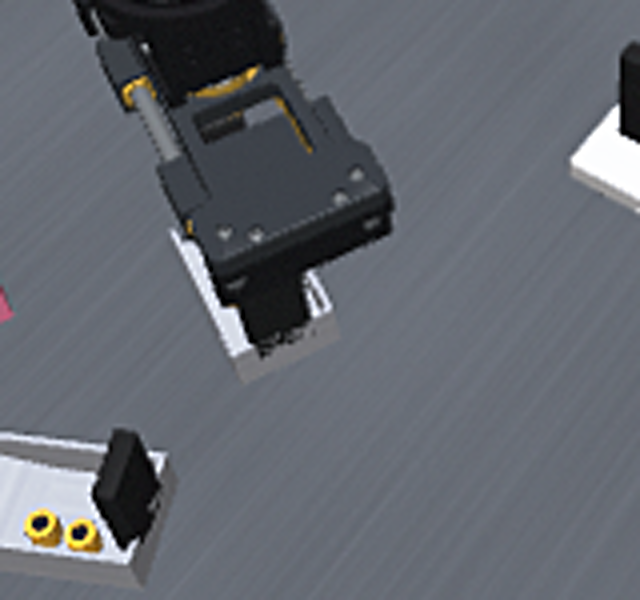

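```bash
python3 -m pendant '[{"rx":0,"ry":0,"rz":0,"tx":-4,"ty":-1,"tz":24,"jaw":40},{"rx":0,"ry":0,"rz":0,"tx":0,"ty":0,"tz":30,"jaw":40},{"rx":0,"ry":0,"rz":0,"tx":0,"ty":0,"tz":20,"jaw":40},{"rx":0,"ry":0,"rz":0,"tx":0,"ty":0,"tz":7,"jaw":40},{"rx":0,"ry":0,"rz":0,"tx":0,"ty":0,"tz":0,"jaw":20},{"rx":0,"ry":0,"rz":0,"tx":0,"ty":0,"tz":0,"jaw":10},{"rx":0,"ry":0,"rz":0,"tx":0,"ty":0,"tz":0,"jaw":4},{"rx":0,"ry":0,"rz":0,"tx":0,"ty":0,"tz":0,"jaw":4},{"rx":0,"ry":0,"rz":0,"tx":0,"ty":0,"tz":0,"jaw":4},{"rx":0,"ry":0,"rz":0,"tx":0,"ty":0,"tz":0,"jaw":4},{"rx":0,"ry":0,"rz":0,"tx":0,"ty":0,"tz":0,"jaw":4}]' 40; python3 st.py
```

```text
time_s: 23.3
tool_pos: [0.4385, -0.2082, 0.0565]
tool_rot: [179.9, 0.0, 62.8]
force: [-1.8, 1.3, 6.7]
grip_width: 0.0114
t 23.3 tcp [ 0.4385 -0.2082  0.0565] rpy [1.7992e+02 3.0000e-02 6.2850e+01] F [-1.8  1.3  6.7] w 0.0114 q [ 63.  13. -43. 116.  11.  55. -13.]
```

```bash
python3 -m pendant '[{"rx":0,"ry":0,"rz":0,"tx":0,"ty":0,"tz":-8,"jaw":4},{"rx":0,"ry":0,"rz":0,"tx":0,"ty":0,"tz":-16,"jaw":4},{"rx":0,"ry":0,"rz":0,"tx":0,"ty":0,"tz":-25,"jaw":4},{"rx":0,"ry":0,"rz":0,"tx":0,"ty":0,"tz":-30,"jaw":4},{"rx":0,"ry":0,"rz":0,"tx":0,"ty":0,"tz":-30,"jaw":4},{"rx":0,"ry":0,"rz":0,"tx":0,"ty":0,"tz":-30,"jaw":4},{"rx":0,"ry":0,"rz":0,"tx":0,"ty":0,"tz":-30,"jaw":4},{"rx":0,"ry":0,"rz":0,"tx":0,"ty":0,"tz":-25,"jaw":4},{"rx":0,"ry":0,"rz":0,"tx":0,"ty":0,"tz":-20,"jaw":4},{"rx":0,"ry":0,"rz":0,"tx":0,"ty":0,"tz":-12,"jaw":4},{"rx":0,"ry":0,"rz":0,"tx":0,"ty":0,"tz":-4,"jaw":4},{"rx":0,"ry":0,"rz":0,"tx":0,"ty":0,"tz":0,"jaw":4}]'; python3 st.py .71 .0097 .285 90;python3 - <<'E'
from h import *
c=cam("scene"); crop(c,180,140,340,300,4,"s14.png")
E
```

```text
time_s: 24.3
tool_pos: [0.438, -0.2079, 0.2859]
tool_rot: [179.9, 0.0, 62.9]
force: [-0.3, 0.3, -2.5]
grip_width: 0.0118
t 24.3 tcp [ 0.438  -0.2079  0.2859] rpy [1.7994e+02 2.0000e-02 6.2860e+01] F [-0.3  0.3 -2.5] w 0.0118 q [ 68.  -2. -44. 100.  -1.  81.  -3.]
turn rx,ry,rz [  0.05   0.03 -27.14]
shift after turn mm [217.6 272.    0.9]
shift as is mm [317.7 142.8   0.9]
```

View pics/s14.png

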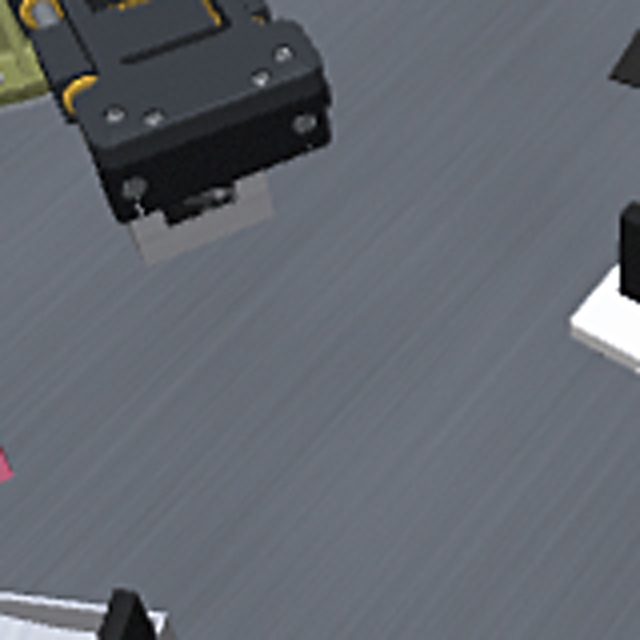

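```bash
python3 -m pendant '[{"rx":0,"ry":0,"rz":0,"tx":6,"ty":3,"tz":0,"jaw":4},{"rx":0,"ry":0,"rz":0,"tx":14,"ty":6,"tz":0,"jaw":4},{"rx":0,"ry":0,"rz":0,"tx":20,"ty":9,"tz":0,"jaw":4},{"rx":0,"ry":0,"rz":0,"tx":24,"ty":11,"tz":0,"jaw":4},{"rx":0,"ry":0,"rz":0,"tx":24,"ty":11,"tz":0,"jaw":4},{"rx":0,"ry":0,"rz":0,"tx":24,"ty":11,"tz":0,"jaw":4},{"rx":0,"ry":0,"rz":0,"tx":24,"ty":11,"tz":0,"jaw":4},{"rx":0,"ry":0,"rz":0,"tx":24,"ty":11,"tz":0,"jaw":4},{"rx":0,"ry":0,"rz":0,"tx":24,"ty":11,"tz":0,"jaw":4},{"rx":0,"ry":0,"rz":0,"tx":24,"ty":11,"tz":0,"jaw":4},{"rx":0,"ry":0,"rz":0,"tx":24,"ty":11,"tz":0,"jaw":4},{"rx":0,"ry":0,"rz":0,"tx":24,"ty":11,"tz":0,"jaw":4},{"rx":0,"ry":0,"rz":0,"tx":22,"ty":10,"tz":0,"jaw":4},{"rx":0,"ry":0,"rz":0,"tx":18,"ty":8,"tz":0,"jaw":4},{"rx":0,"ry":0,"rz":0,"tx":14,"ty":6,"tz":0,"jaw":4},{"rx":0,"ry":0,"rz":0,"tx":8,"ty":3,"tz":0,"jaw":4}]';  python3 -m pendant '[{"rx":0,"ry":0,"rz":-3,"tx":0,"ty":0,"tz":0,"jaw":4},{"rx":0,"ry":0,"rz":-5,"tx":0,"ty":0,"tz":0,"jaw":4},{"rx":0,"ry":0,"rz":-6,"tx":0,"ty":0,"tz":0,"jaw":4},{"rx":0,"ry":0,"rz":-6,"tx":0,"ty":0,"tz":0,"jaw":4},{"rx":0,"ry":0,"rz":-5,"tx":0,"ty":0,"tz":0,"jaw":4},{"rx":0,"ry":0,"rz":-2,"tx":0,"ty":0,"tz":0,"jaw":4},{"rx":0,"ry":0,"rz":0,"tx":0,"ty":0,"tz":0,"jaw":4}]'; python3 st.py .71 .0097 .285 90;python3 - <<'E'
from h import *
c=cam("scene"); crop(c,290,20,490,260,3,"s15.png")
E
```

```text
time_s: 25.68
tool_pos: [0.7116, 0.0123, 0.2825]
tool_rot: [-179.8, -0.0, 63.0]
force: [0.1, -0.4, -1.8]
grip_width: 0.0117
time_s: 26.27
tool_pos: [0.7107, 0.0093, 0.284]
tool_rot: [-179.9, -0.0, 89.9]
force: [-0.1, -0.6, -2.4]
grip_width: 0.0116
t 26.27 tcp [0.7107 0.0093 0.284 ] rpy [-1.7988e+02 -1.0000e-02  8.9890e+01] F [-0.1 -0.6 -2.4] w 0.0116 q [ 30.  34. -54.  67.  27.  91. -19.]
turn rx,ry,rz [-0.12 -0.01 -0.11]
shift after turn mm [ 0.4 -0.7 -1. ]
shift as is mm [ 0.4 -0.7 -1. ]
```

View pics/s15.png

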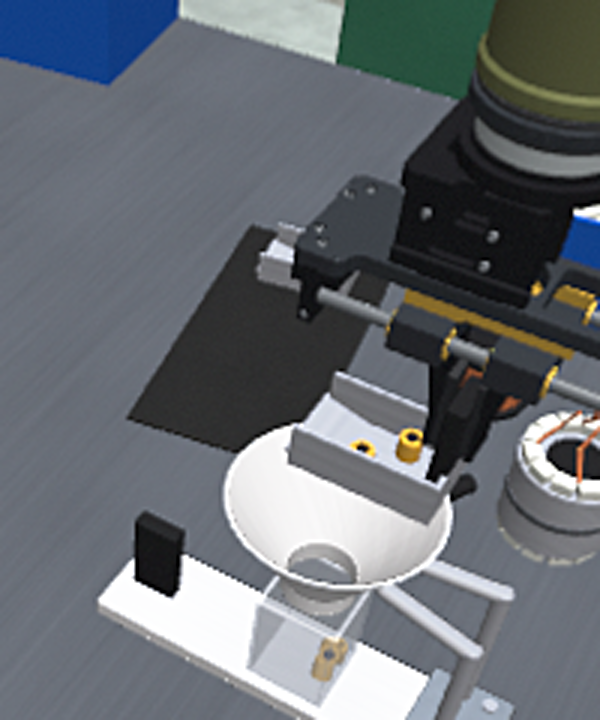

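```bash
python3 -m pendant '[{"rx":-3,"ry":0,"rz":0,"tx":0,"ty":-4,"tz":-5,"jaw":4},{"rx":-6,"ry":0,"rz":0,"tx":0,"ty":-3,"tz":-6,"jaw":4},{"rx":-6,"ry":0,"rz":0,"tx":0,"ty":-2,"tz":-6,"jaw":4},{"rx":-6,"ry":0,"rz":0,"tx":0,"ty":-2,"tz":-6,"jaw":4},{"rx":-6,"ry":0,"rz":0,"tx":0,"ty":-2,"tz":-6,"jaw":4},{"rx":-3,"ry":0,"rz":0,"tx":0,"ty":0,"tz":0,"jaw":4},{"rx":0,"ry":0,"rz":0,"tx":0,"ty":0,"tz":0,"jaw":4}]'; python3 st.py;python3 -m pendant '[{"rx":-3,"ry":0,"rz":0,"tx":0,"ty":-2,"tz":-2,"jaw":4},{"rx":-5,"ry":0,"rz":0,"tx":0,"ty":-3,"tz":-3,"jaw":4},{"rx":-5,"ry":0,"rz":0,"tx":0,"ty":-3,"tz":-3,"jaw":4},{"rx":-5,"ry":0,"rz":0,"tx":0,"ty":-4,"tz":-4,"jaw":4},{"rx":-5,"ry":0,"rz":0,"tx":0,"ty":-3,"tz":-4,"jaw":4},{"rx":-4,"ry":0,"rz":0,"tx":0,"ty":-3,"tz":-2,"jaw":4},{"rx":-2,"ry":0,"rz":0,"tx":0,"ty":0,"tz":0,"jaw":4},{"rx":0,"ry":0,"rz":0,"tx":0,"ty":0,"tz":0,"jaw":4},{"rx":0,"ry":0,"rz":0,"tx":0,"ty":0,"tz":0,"jaw":4},{"rx":0,"ry":0,"rz":0,"tx":0,"ty":0,"tz":0,"jaw":4},{"rx":0,"ry":0,"rz":0,"tx":0,"ty":0,"tz":0,"jaw":4},{"rx":0,"ry":0,"rz":0,"tx":0,"ty":0,"tz":0,"jaw":4}]'; python3 st.py;python3 - <<'E'
from h import *
from scipy.spatial.transform import Rotation as R
o=env.get_obs(); r=R.from_euler("xyz",o["tool_rot"],degrees=True); print("toolz",r.as_matrix()[:,2].round(3)); print("front edge",o["tool_pos"]+r.apply([0,-.084,.0565]))
c=cam("scene"); crop(c,290,20,490,280,3,"s16.png")
E
```

```text
time_s: 26.9
tool_pos: [0.69, 0.0092, 0.3097]
tool_rot: [150.2, 0.3, 89.7]
force: [0.4, -0.7, -2.7]
grip_width: 0.0117
t 26.9 tcp [0.69   0.0092 0.3097] rpy [150.18   0.28  89.73] F [ 0.4 -0.7 -2.7] w 0.0117 q [ 58.   6. -66.  98.  12.  50. -11.]
time_s: 27.9
tool_pos: [0.6697, 0.0108, 0.3144]
tool_rot: [122.0, -0.1, 90.0]
force: [0.5, -0.6, -1.3]
grip_width: 0.0118
t 27.9 tcp [0.6697 0.0108 0.3144] rpy [ 1.2196e+02 -1.1000e-01  9.0010e+01] F [ 0.5 -0.6 -1.3] w 0.0118 q [ 40. -15. -40. 125. -38.  10.  30.]
toolz [ 0.848  0.001 -0.529]
front edge [0.67312621 0.01100305 0.21323482]
```

View pics/s16.png

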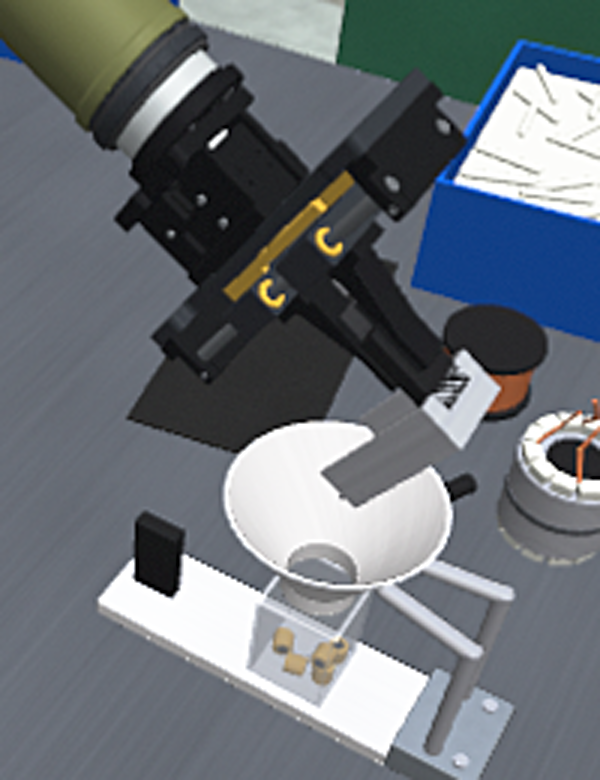

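```bash
python3 -m pendant '[{"rx":3,"ry":0,"rz":0,"tx":0,"ty":3,"tz":2,"jaw":4},{"rx":5,"ry":0,"rz":0,"tx":0,"ty":3,"tz":4,"jaw":4},{"rx":6,"ry":0,"rz":0,"tx":0,"ty":4,"tz":4,"jaw":4},{"rx":6,"ry":0,"rz":0,"tx":0,"ty":3,"tz":3,"jaw":4},{"rx":6,"ry":0,"rz":0,"tx":0,"ty":3,"tz":3,"jaw":4},{"rx":6,"ry":0,"rz":0,"tx":0,"ty":2,"tz":2,"jaw":4},{"rx":6,"ry":0,"rz":0,"tx":0,"ty":2,"tz":0,"jaw":4},{"rx":6,"ry":0,"rz":0,"tx":0,"ty":2,"tz":0,"jaw":4},{"rx":6,"ry":0,"rz":0,"tx":0,"ty":2,"tz":0,"jaw":4},{"rx":6,"ry":0,"rz":0,"tx":0,"ty":2,"tz":0,"jaw":4},{"rx":2,"ry":0,"rz":0,"tx":0,"ty":2,"tz":0,"jaw":4},{"rx":0,"ry":0,"rz":0,"tx":0,"ty":0,"tz":0,"jaw":4}]'; python3 st.py .497 .339 .2 98.6; python3 - <<'E'
from h import *
c=cam("scene"); crop(c,290,20,490,280,3,"s17.png")
E
```

```text
time_s: 28.95
tool_pos: [0.6991, 0.0183, 0.3106]
tool_rot: [175.8, -0.8, 90.9]
force: [-0.8, -0.0, -1.2]
grip_width: 0.0116
t 28.95 tcp [0.6991 0.0183 0.3106] rpy [175.78  -0.79  90.85] F [-0.8 -0.  -1.2] w 0.0116 q [ 36.  32. -63.  71.  29.  88. -20.]
turn rx,ry,rz [ 4.27 -0.5  -7.78]
shift after turn mm [ 347.3 -151.9  110.6]
shift as is mm [ 322.1 -205.3  100.2]
```

View pics/s17.png

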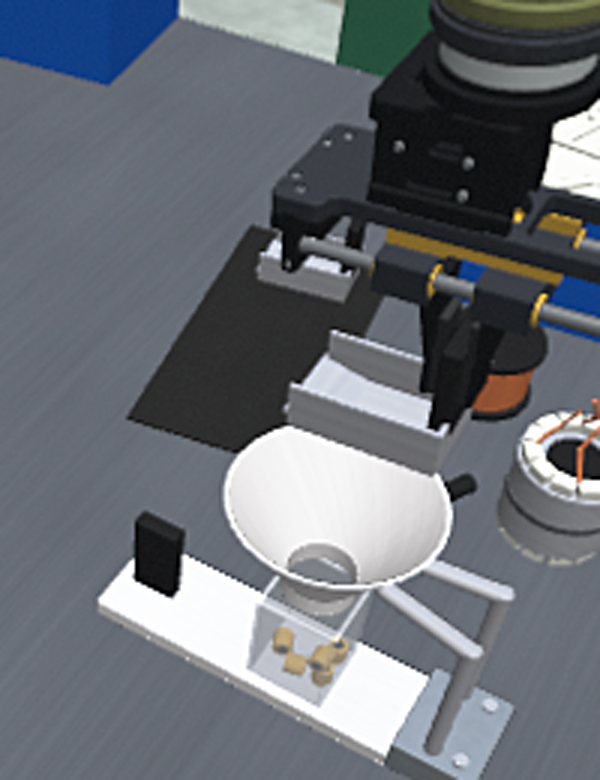

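```bash
python3 -m pendant '[{"rx":2,"ry":0,"rz":-4,"tx":0,"ty":0,"tz":0,"jaw":4},{"rx":2.2,"ry":-0.5,"rz":-3.8,"tx":15,"ty":-6,"tz":0,"jaw":4},{"rx":0,"ry":0,"rz":0,"tx":30,"ty":-14,"tz":5,"jaw":4},{"rx":0,"ry":0,"rz":0,"tx":35,"ty":-16,"tz":5,"jaw":4},{"rx":0,"ry":0,"rz":0,"tx":36,"ty":-16,"tz":10,"jaw":4},{"rx":0,"ry":0,"rz":0,"tx":36,"ty":-16,"tz":10,"jaw":4},{"rx":0,"ry":0,"rz":0,"tx":36,"ty":-16,"tz":10,"jaw":4},{"rx":0,"ry":0,"rz":0,"tx":36,"ty":-16,"tz":10,"jaw":4},{"rx":0,"ry":0,"rz":0,"tx":36,"ty":-16,"tz":10,"jaw":4},{"rx":0,"ry":0,"rz":0,"tx":36,"ty":-16,"tz":15,"jaw":4},{"rx":0,"ry":0,"rz":0,"tx":30,"ty":-12,"tz":15,"jaw":4},{"rx":0,"ry":0,"rz":0,"tx":15,"ty":-6,"tz":15,"jaw":4},{"rx":0,"ry":0,"rz":0,"tx":6,"ty":-2,"tz":5,"jaw":4},{"rx":0,"ry":0,"rz":0,"tx":0,"ty":0,"tz":0,"jaw":4},{"rx":0,"ry":0,"rz":0,"tx":0,"ty":0,"tz":0,"jaw":4}]'; python3 st.py .497 .339 .063 98.6
```

```text
time_s: 30.25
tool_pos: [0.4961, 0.3371, 0.201]
tool_rot: [179.7, 0.3, 98.7]
force: [0.8, -0.9, -1.9]
grip_width: 0.0119
t 30.25 tcp [0.4961 0.3371 0.201 ] rpy [179.73   0.33  98.68] F [ 0.8 -0.9 -1.9] w 0.0119 q [ 15.  27. -67.  92.  26.  78. -47.]
turn rx,ry,rz [0.27 0.33 0.08]
shift after turn mm [  1.8   1.2 138. ]
shift as is mm [  2.6   0.6 138. ]
```

```bash
python3 -m pendant '[{"rx":0.2,"ry":0.2,"rz":0,"tx":2,"ty":1,"tz":25,"jaw":4},{"rx":0,"ry":0,"rz":0,"tx":0,"ty":0,"tz":35,"jaw":4},{"rx":0,"ry":0,"rz":0,"tx":-2,"ty":0,"tz":30,"jaw":4},{"rx":0,"ry":0,"rz":0,"tx":0,"ty":0,"tz":25,"jaw":4},{"rx":0,"ry":0,"rz":0,"tx":0,"ty":0,"tz":12,"jaw":4},{"rx":0,"ry":0,"rz":0,"tx":0,"ty":0,"tz":8,"jaw":4},{"rx":0,"ry":0,"rz":0,"tx":0,"ty":0,"tz":3,"jaw":4},{"rx":0,"ry":0,"rz":0,"tx":0,"ty":0,"tz":2,"jaw":4},{"rx":0,"ry":0,"rz":0,"tx":0,"ty":0,"tz":1,"jaw":4},{"rx":0,"ry":0,"rz":0,"tx":0,"ty":0,"tz":0,"jaw":4}]'; python3 st.py
```

```text
time_s: 31.08
tool_pos: [0.4965, 0.3393, 0.0606]
tool_rot: [179.9, 0.0, 98.8]
force: [0.1, -0.2, -1.2]
grip_width: 0.0117
t 31.08 tcp [0.4965 0.3393 0.0606] rpy [1.7993e+02 1.0000e-02 9.8790e+01] F [ 0.1 -0.2 -1.2] w 0.0117 q [ 10.  35. -61. 100.  34.  66. -52.]
```

```bash
python3 -m pendant '[{"rx":0,"ry":0,"rz":0,"tx":0,"ty":0,"tz":1,"jaw":4},{"rx":0,"ry":0,"rz":0,"tx":0,"ty":0,"tz":0,"jaw":4}]'; python3 -m pendant '[{"rx":0,"ry":0,"rz":0,"tx":0,"ty":0,"tz":1,"jaw":4},{"rx":0,"ry":0,"rz":0,"tx":0,"ty":0,"tz":0,"jaw":4}]'
```

```text
time_s: 31.25
tool_pos: [0.4966, 0.3393, 0.0606]
tool_rot: [179.9, 0.1, 98.8]
force: [-1.3, -2.3, 6.1]
grip_width: 0.0116
time_s: 31.42
tool_pos: [0.4966, 0.3394, 0.0606]
tool_rot: [179.9, 0.1, 98.8]
force: [-4.2, -3.8, 13.6]
grip_width: 0.0116
```

```bash
python3 -m pendant '[{"rx":0,"ry":0,"rz":0,"tx":0,"ty":0,"tz":-1.5,"jaw":4},{"rx":0,"ry":0,"rz":0,"tx":0,"ty":0,"tz":0,"jaw":20},{"rx":0,"ry":0,"rz":0,"tx":0,"ty":0,"tz":0,"jaw":40},{"rx":0,"ry":0,"rz":0,"tx":0,"ty":0,"tz":0,"jaw":40},{"rx":0,"ry":0,"rz":0,"tx":0,"ty":0,"tz":0,"jaw":40},{"rx":0,"ry":0,"rz":0,"tx":0,"ty":0,"tz":-25,"jaw":40},{"rx":0,"ry":0,"rz":0,"tx":0,"ty":0,"tz":-40,"jaw":40},{"rx":0,"ry":0,"rz":0,"tx":0,"ty":0,"tz":-40,"jaw":40},{"rx":0,"ry":0,"rz":0,"tx":0,"ty":0,"tz":-40,"jaw":40},{"rx":0,"ry":0,"rz":0,"tx":0,"ty":0,"tz":-30,"jaw":40},{"rx":0,"ry":0,"rz":0,"tx":0,"ty":0,"tz":0,"jaw":40}]';  python3 st.py .51 0 .24;  python3 scoops.py | grep -A3 -E "(429|197)\. "; python3 mag.py | grep -E "scene (sl|bl|tu|gr)";python3 - <<'E'
from h import *
c=cam("scene"); cv2.imwrite("pics/s18.png",c["img"][...,::-1])
E
```

```text
time_s: 32.33
tool_pos: [0.4977, 0.3419, 0.2407]
tool_rot: [179.5, -0.2, 98.8]
force: [0.7, 1.4, -0.3]
grip_width: 0.0399
t 32.33 tcp [0.4977 0.3419 0.2407] rpy [179.51  -0.21  98.82] F [ 0.7  1.4 -0.3] w 0.0399 q [ 15.  26. -69.  89.  25.  82. -46.]
shift as is mm [-339.7  -40.2   -0.9]
scene px[197. 307.] col[132. 132. 133.] n1578
   grip 137 c [ 448.1 -319.2] sz [12.3 34. ] ang 23.7
   walls 417 c [ 412.9 -335.2] sz [90.1 57.7] ang 25.7
   low 1289 c [ 412.1 -336.1] sz [92.6 58.1] ang 26.1
scene block 815 c [769.6   8.1] sz [78.5 60.2] ang 89.9 z 0.0302 box [[739.0, -31.0], [800.0, -31.0], [800.0, 47.0], [740.0, 47.0]]
scene sled 2124 c [649.1   8.9] sz [ 78.8 300. ] ang 89.48 z 0.0155 box [[499.0, -29.0], [799.0, -32.0], [799.0, 47.0], [499.0, 50.0]]
scene grip 110 c [530.2   9.9] sz [35.2 14.8] ang 3.88 z 0.0843 box [[512.0, 16.0], [513.0, 1.0], [548.0, 4.0], [547.0, 18.0]]
scene tube 148 c [654.4   6.7] sz [57.8 60.1] ang 89.33 z 0.0944 box [[624.0, -22.0], [684.0, -23.0], [685.0, 35.0], [625.0, 36.0]]
```

View pics/s18.png

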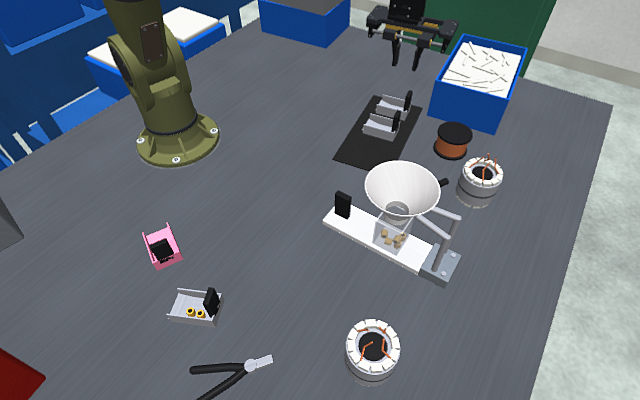

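```bash
python3 -m pendant '[{"rx":0,"ry":0,"rz":0,"tx":-20,"ty":-2,"tz":0,"jaw":40},{"rx":0,"ry":0,"rz":0,"tx":-40,"ty":-4,"tz":0,"jaw":40},{"rx":0,"ry":0,"rz":0,"tx":-40,"ty":-5,"tz":0,"jaw":40},{"rx":0,"ry":0,"rz":0,"tx":-40,"ty":-5,"tz":0,"jaw":40},{"rx":0,"ry":0,"rz":0,"tx":-40,"ty":-5,"tz":0,"jaw":40},{"rx":0,"ry":0,"rz":0,"tx":-40,"ty":-5,"tz":0,"jaw":40},{"rx":0,"ry":0,"rz":0,"tx":-40,"ty":-5,"tz":0,"jaw":40},{"rx":0,"ry":0,"rz":0,"tx":-40,"ty":-5,"tz":0,"jaw":40},{"rx":0,"ry":0,"rz":0,"tx":-40,"ty":-5,"tz":0,"jaw":40},{"rx":0,"ry":0,"rz":0,"tx":-38,"ty":-12,"tz":0,"jaw":40},{"rx":0,"ry":0,"rz":0,"tx":-38,"ty":-14,"tz":0,"jaw":40},{"rx":0,"ry":0,"rz":0,"tx":-38,"ty":-14,"tz":0,"jaw":40},{"rx":0,"ry":0,"rz":0,"tx":-38,"ty":-14,"tz":0,"jaw":40},{"rx":0,"ry":0,"rz":0,"tx":-38,"ty":-14,"tz":0,"jaw":40},{"rx":0,"ry":0,"rz":0,"tx":-38,"ty":-14,"tz":0,"jaw":40},{"rx":0,"ry":0,"rz":0,"tx":-38,"ty":-14,"tz":0,"jaw":40},{"rx":0,"ry":0,"rz":0,"tx":-25,"ty":-10,"tz":0,"jaw":40},{"rx":0,"ry":0,"rz":-6,"tx":-10,"ty":-4,"tz":0,"jaw":40},{"rx":0,"ry":0,"rz":-6,"tx":0,"ty":0,"tz":0,"jaw":40},{"rx":0,"ry":0,"rz":-4.6,"tx":0,"ty":0,"tz":0,"jaw":40}]'; python3 st.py .448 -.3185 .13 115.4
```

```text
time_s: 34.25
tool_pos: [0.4433, -0.3186, 0.2327]
tool_rot: [-179.9, -0.2, 115.5]
force: [0.7, 0.6, -0.2]
grip_width: 0.0401
t 34.25 tcp [ 0.4433 -0.3186  0.2327] rpy [-1.7994e+02 -1.7000e-01  1.1554e+02] F [ 0.7  0.6 -0.2] w 0.0401 q [ 91.  16. -67.  97.  15.  78.  47.]
turn rx,ry,rz [-0.06 -0.17  0.14]
shift after turn mm [ -1.9   4.3 102.7]
shift as is mm [ -2.2   4.4 102.6]
```

```bash
python3 -m pendant '[{"rx":0,"ry":0,"rz":0,"tx":-2,"ty":4,"tz":20,"jaw":40},{"rx":0,"ry":0,"rz":0,"tx":0,"ty":0,"tz":35,"jaw":40},{"rx":0,"ry":0,"rz":0,"tx":0,"ty":0,"tz":30,"jaw":40},{"rx":0,"ry":0,"rz":0,"tx":0,"ty":0,"tz":10,"jaw":40},{"rx":0,"ry":0,"rz":0,"tx":0,"ty":0,"tz":0,"jaw":40},{"rx":0,"ry":0,"rz":0,"tx":0,"ty":0,"tz":0,"jaw":40}]'; python3 st.py .448 -.3185 .055 115.4;python3 - <<'E'
from h import *
c=cam("scene"); crop(c,120,200,300,350,4,"s19.png")
E
```

```text
time_s: 34.75
tool_pos: [0.4492, -0.3175, 0.1395]
tool_rot: [-180.0, -0.0, 115.4]
force: [-1.2, 0.2, 0.5]
grip_width: 0.0396
t 34.75 tcp [ 0.4492 -0.3175  0.1395] rpy [-1.7996e+02 -4.0000e-02  1.1544e+02] F [-1.2  0.2  0.5] w 0.0396 q [ 86.  22. -64. 103.  21.  69.  42.]
turn rx,ry,rz [-0.04 -0.04  0.04]
shift after turn mm [-0.4 -1.5 84.5]
shift as is mm [-0.5 -1.4 84.5]
```

View pics/s19.png

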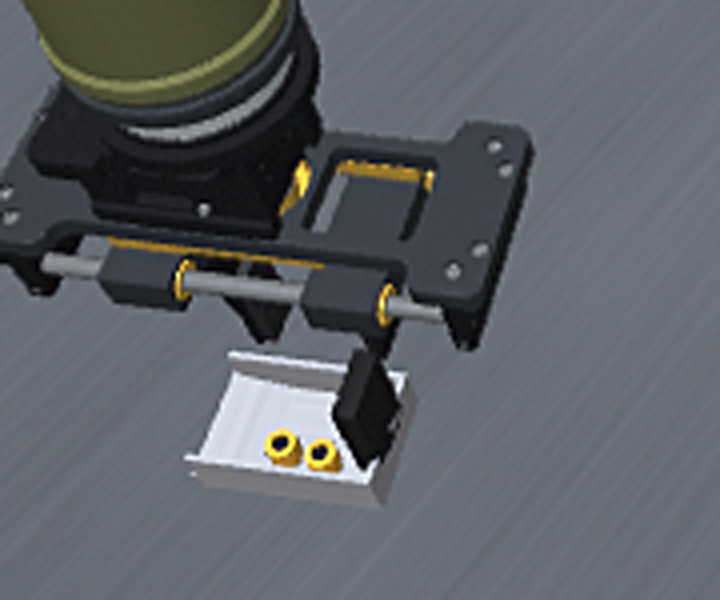

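```bash
python3 -m pendant '[{"rx":0,"ry":0,"rz":0,"tx":-0.5,"ty":-1.5,"tz":26,"jaw":40},{"rx":0,"ry":0,"rz":0,"tx":0,"ty":0,"tz":30,"jaw":40},{"rx":0,"ry":0,"rz":0,"tx":0,"ty":0,"tz":20,"jaw":40},{"rx":0,"ry":0,"rz":0,"tx":0,"ty":0,"tz":8,"jaw":40},{"rx":0,"ry":0,"rz":0,"tx":0,"ty":0,"tz":0,"jaw":20},{"rx":0,"ry":0,"rz":0,"tx":0,"ty":0,"tz":0,"jaw":10},{"rx":0,"ry":0,"rz":0,"tx":0,"ty":0,"tz":0,"jaw":4},{"rx":0,"ry":0,"rz":0,"tx":0,"ty":0,"tz":0,"jaw":4},{"rx":0,"ry":0,"rz":0,"tx":0,"ty":0,"tz":0,"jaw":4},{"rx":0,"ry":0,"rz":0,"tx":0,"ty":0,"tz":0,"jaw":4},{"rx":0,"ry":0,"rz":0,"tx":0,"ty":0,"tz":0,"jaw":4}]' 40; python3 st.py
```

```text
time_s: 35.72
tool_pos: [0.4485, -0.3196, 0.0567]
tool_rot: [-180.0, 0.1, 115.4]
force: [-2.0, 0.8, 6.3]
grip_width: 0.0116
t 35.72 tcp [ 0.4485 -0.3196  0.0567] rpy [-1.7995e+02  1.4000e-01  1.1540e+02] F [-2.   0.8  6.3] w 0.0116 q [ 82.  27. -59. 107.  27.  61.  38.]
```

Gripped. Lift, then carry.

```bash
python3 -m pendant '[{"rx":0,"ry":0,"rz":0,"tx":0,"ty":0,"tz":-8,"jaw":4},{"rx":0,"ry":0,"rz":0,"tx":0,"ty":0,"tz":-16,"jaw":4},{"rx":0,"ry":0,"rz":0,"tx":0,"ty":0,"tz":-25,"jaw":4},{"rx":0,"ry":0,"rz":0,"tx":0,"ty":0,"tz":-30,"jaw":4},{"rx":0,"ry":0,"rz":0,"tx":0,"ty":0,"tz":-30,"jaw":4},{"rx":0,"ry":0,"rz":0,"tx":0,"ty":0,"tz":-30,"jaw":4},{"rx":0,"ry":0,"rz":0,"tx":0,"ty":0,"tz":-30,"jaw":4},{"rx":0,"ry":0,"rz":0,"tx":0,"ty":0,"tz":-25,"jaw":4},{"rx":0,"ry":0,"rz":0,"tx":0,"ty":0,"tz":-20,"jaw":4},{"rx":0,"ry":0,"rz":0,"tx":0,"ty":0,"tz":-12,"jaw":4},{"rx":0,"ry":0,"rz":0,"tx":0,"ty":0,"tz":-4,"jaw":4},{"rx":0,"ry":0,"rz":0,"tx":0,"ty":0,"tz":0,"jaw":4}]'; python3 st.py .71 .0097 .285 90;python3 - <<'E'
from h import *
c=cam("scene"); crop(c,120,140,300,300,4,"s20.png")
E
```

```text
time_s: 36.72
tool_pos: [0.4483, -0.3188, 0.2859]
tool_rot: [-180.0, 0.1, 115.4]
force: [0.1, 0.2, -2.1]
grip_width: 0.0115
t 36.72 tcp [ 0.4483 -0.3188  0.2859] rpy [-1.7995e+02  7.0000e-02  1.1541e+02] F [ 0.1  0.2 -2.1] w 0.0115 q [ 91.  14. -68.  92.  13.  83.  48.]
turn rx,ry,rz [-0.03  0.08 25.41]
shift after turn mm [328.5 261.7   0.9]
shift as is mm [1.844e+02 3.774e+02 3.000e-01]
```

View pics/s20.png

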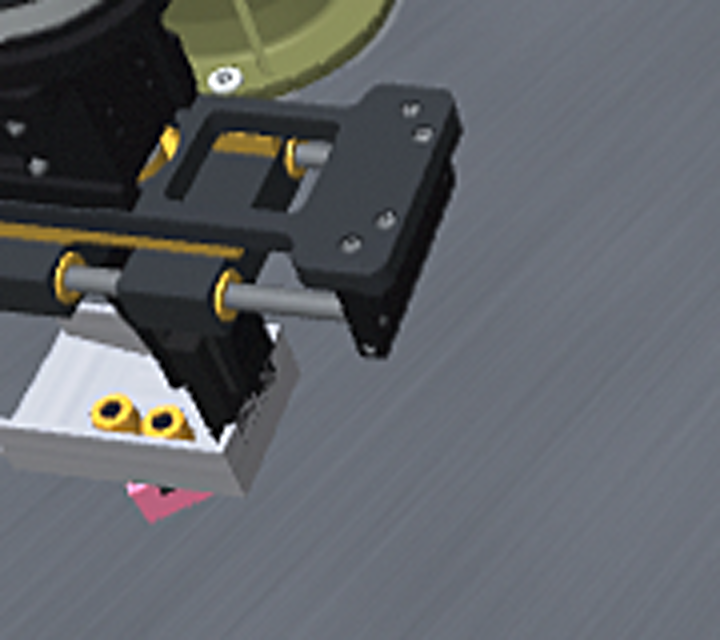

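```bash
python3 -m pendant '[{"rx":0,"ry":0,"rz":2,"tx":0,"ty":0,"tz":0,"jaw":4},{"rx":0,"ry":0,"rz":4,"tx":0,"ty":0,"tz":0,"jaw":4},{"rx":0,"ry":0,"rz":5.4,"tx":0,"ty":0,"tz":0,"jaw":4},{"rx":0,"ry":0,"rz":6,"tx":0,"ty":0,"tz":0,"jaw":4},{"rx":0,"ry":0,"rz":5,"tx":0,"ty":0,"tz":0,"jaw":4},{"rx":0,"ry":0,"rz":3,"tx":0,"ty":0,"tz":0,"jaw":4}]'; python3 -m pendant '[{"rx":0,"ry":0,"rz":0,"tx":4,"ty":3,"tz":0,"jaw":4},{"rx":0,"ry":0,"rz":0,"tx":9,"ty":7,"tz":0,"jaw":4},{"rx":0,"ry":0,"rz":0,"tx":14,"ty":11,"tz":0,"jaw":4},{"rx":0,"ry":0,"rz":0,"tx":18,"ty":14,"tz":0,"jaw":4},{"rx":0,"ry":0,"rz":0,"tx":20,"ty":16,"tz":0,"jaw":4},{"rx":0,"ry":0,"rz":0,"tx":20,"ty":16,"tz":0,"jaw":4},{"rx":0,"ry":0,"rz":0,"tx":20,"ty":16,"tz":0,"jaw":4},{"rx":0,"ry":0,"rz":0,"tx":20,"ty":16,"tz":0,"jaw":4},{"rx":0,"ry":0,"rz":0,"tx":20,"ty":16,"tz":0,"jaw":4},{"rx":0,"ry":0,"rz":0,"tx":20,"ty":16,"tz":0,"jaw":4},{"rx":0,"ry":0,"rz":0,"tx":20,"ty":16,"tz":0,"jaw":4},{"rx":0,"ry":0,"rz":0,"tx":20,"ty":16,"tz":0,"jaw":4},{"rx":0,"ry":0,"rz":0,"tx":20,"ty":16,"tz":0,"jaw":4},{"rx":0,"ry":0,"rz":0,"tx":20,"ty":16,"tz":0,"jaw":4},{"rx":0,"ry":0,"rz":0,"tx":20,"ty":16,"tz":0,"jaw":4},{"rx":0,"ry":0,"rz":0,"tx":20,"ty":16,"tz":0,"jaw":4},{"rx":0,"ry":0,"rz":0,"tx":18,"ty":14,"tz":0,"jaw":4},{"rx":0,"ry":0,"rz":0,"tx":14,"ty":11,"tz":0,"jaw":4},{"rx":0,"ry":0,"rz":0,"tx":8,"ty":7,"tz":0,"jaw":4},{"rx":0,"ry":0,"rz":0,"tx":3,"ty":3,"tz":0,"jaw":4}]'; python3 st.py .71 .0097 .285 90;python3 - <<'E'
from h import *
c=cam("scene"); crop(c,290,20,490,280,3,"s21.png")
E
```

```text
time_s: 37.27
tool_pos: [0.4473, -0.3183, 0.2836]
tool_rot: [-179.8, -0.1, 89.8]
force: [0.7, -0.4, -2.5]
grip_width: 0.0116
time_s: 38.93
tool_pos: [0.7103, 0.0136, 0.2836]
tool_rot: [-179.9, -0.1, 90.3]
force: [-0.3, -0.2, -1.6]
grip_width: 0.0119
t 38.93 tcp [0.7103 0.0136 0.2836] rpy [-1.7987e+02 -1.0000e-01  9.0350e+01] F [-0.3 -0.2 -1.6] w 0.0119 q [ 31.  36. -58.  67.  30.  92. -20.]
turn rx,ry,rz [-0.13 -0.09  0.35]
shift after turn mm [-3.9 -0.3 -1.4]
shift as is mm [-3.9 -0.3 -1.4]
```

View pics/s21.png

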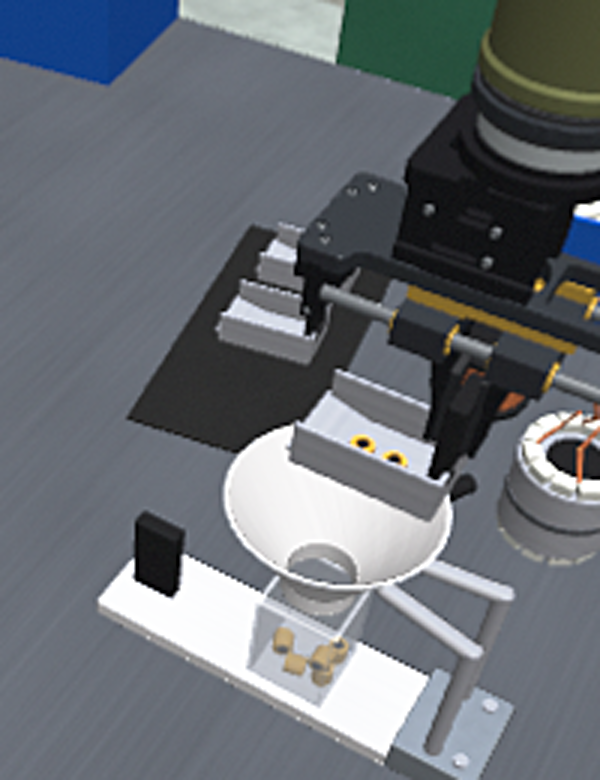

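```bash
python3 mag.py | grep -E "scene (sl|gr)"; python3 -m pendant '[{"rx":0,"ry":0,"rz":0,"tx":0,"ty":0,"tz":0,"jaw":4},{"rx":-3,"ry":0,"rz":0,"tx":0,"ty":-4,"tz":-5,"jaw":4},{"rx":-6,"ry":0,"rz":0,"tx":0,"ty":-3,"tz":-6,"jaw":4},{"rx":-6,"ry":0,"rz":0,"tx":0,"ty":-2,"tz":-6,"jaw":4},{"rx":-6,"ry":0,"rz":0,"tx":0,"ty":-2,"tz":-6,"jaw":4},{"rx":-6,"ry":0,"rz":0,"tx":0,"ty":-2,"tz":-6,"jaw":4},{"rx":-3,"ry":0,"rz":0,"tx":0,"ty":0,"tz":0,"jaw":4},{"rx":0,"ry":0,"rz":0,"tx":0,"ty":0,"tz":0,"jaw":4}]'; python3 -m pendant '[{"rx":-3,"ry":0,"rz":0,"tx":0,"ty":-2,"tz":-2,"jaw":4},{"rx":-5,"ry":0,"rz":0,"tx":0,"ty":-3,"tz":-3,"jaw":4},{"rx":-5,"ry":0,"rz":0,"tx":0,"ty":-3,"tz":-3,"jaw":4},{"rx":-5,"ry":0,"rz":0,"tx":0,"ty":-4,"tz":-4,"jaw":4},{"rx":-5,"ry":0,"rz":0,"tx":0,"ty":-3,"tz":-4,"jaw":4},{"rx":-4,"ry":0,"rz":0,"tx":0,"ty":-3,"tz":-2,"jaw":4},{"rx":-2,"ry":0,"rz":0,"tx":0,"ty":0,"tz":0,"jaw":4},{"rx":0,"ry":0,"rz":0,"tx":0,"ty":0,"tz":0,"jaw":4},{"rx":0,"ry":0,"rz":0,"tx":0,"ty":0,"tz":0,"jaw":4},{"rx":0,"ry":0,"rz":0,"tx":0,"ty":0,"tz":0,"jaw":4},{"rx":0,"ry":0,"rz":0,"tx":0,"ty":0,"tz":0,"jaw":4},{"rx":0,"ry":0,"rz":0,"tx":0,"ty":0,"tz":0,"jaw":4}]'; python3 st.py;python3 - <<'E'
from h import *
c=cam("scene"); crop(c,290,20,490,280,3,"s22.png")
E
```

```text
scene sled 2132 c [649.1   9.3] sz [ 78.7 300. ] ang 89.62 z 0.0155 box [[499.0, -29.0], [799.0, -31.0], [799.0, 48.0], [499.0, 50.0]]
scene grip 109 c [530.1  10.6] sz [15.5 35.5] ang 88.77 z 0.0839 box [[512.0, 3.0], [548.0, 2.0], [548.0, 18.0], [513.0, 19.0]]
time_s: 39.75
tool_pos: [0.6889, 0.0072, 0.3093]
tool_rot: [150.2, 0.5, 89.8]
force: [-0.8, -0.4, -1.8]
grip_width: 0.0116
time_s: 40.75
tool_pos: [0.669, 0.0148, 0.3119]
tool_rot: [125.7, -0.4, 90.7]
force: [0.3, 0.5, -1.2]
grip_width: 0.0115
t 40.75 tcp [0.669  0.0148 0.3119] rpy [125.66  -0.36  90.7 ] F [ 0.3  0.5 -1.2] w 0.0115 q [ 49. -15. -47. 122. -37.  16.  29.]
```

View pics/s22.png

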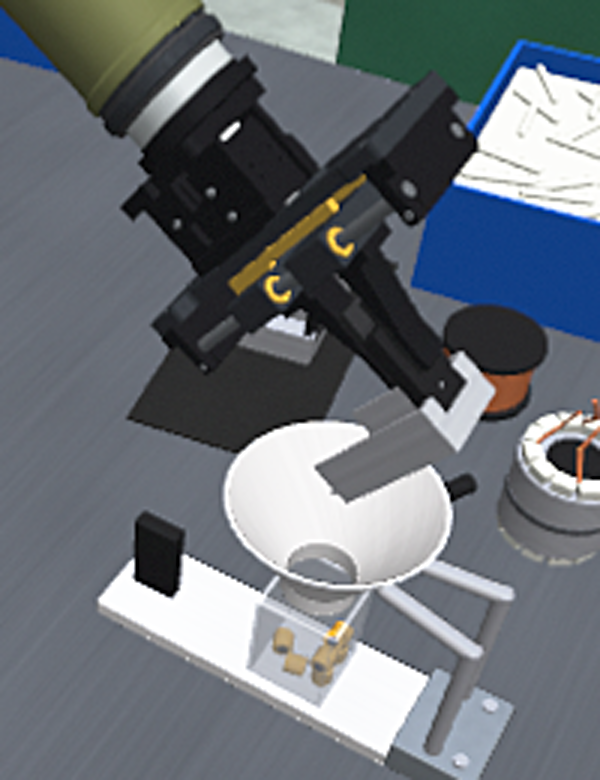

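```bash
python3 -m pendant '[{"rx":-2,"ry":0,"rz":0,"tx":0,"ty":0,"tz":0,"jaw":4},{"rx":-2,"ry":0,"rz":0,"tx":0,"ty":0,"tz":0,"jaw":4},{"rx":0,"ry":0,"rz":0,"tx":0,"ty":0,"tz":0,"jaw":4},{"rx":0,"ry":0,"rz":0,"tx":0,"ty":0,"tz":0,"jaw":4},{"rx":0,"ry":0,"rz":0,"tx":0,"ty":0,"tz":0,"jaw":4}]'; python3 st.py;python3 - <<'E'
from h import *
c=cam("scene"); crop(c,340,140,460,270,6,"s23.png")
E
```

```text
time_s: 41.22
tool_pos: [0.6685, 0.0151, 0.3114]
tool_rot: [121.7, -0.4, 90.7]
force: [-0.1, 0.2, -1.1]
grip_width: 0.0117
t 41.22 tcp [0.6685 0.0151 0.3114] rpy [121.7   -0.35  90.71] F [-0.1  0.2 -1.1] w 0.0117 q [ 40. -15. -40. 125. -44.  10.  36.]
```

View pics/s23.png

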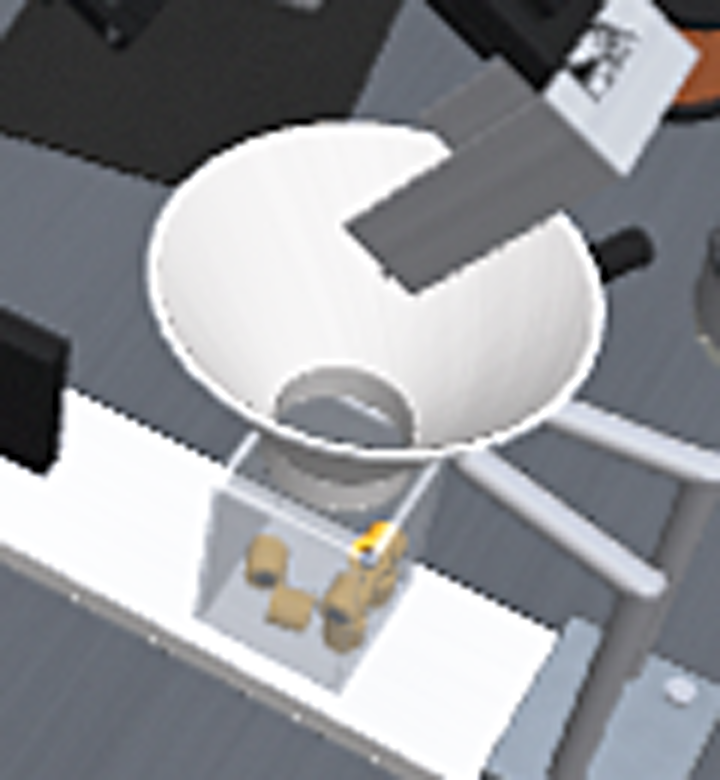

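```bash
cat > brass.py <<'E'
from h import *
def go(name=None):
    c=cam("scene"); W=cloud(c); hsv=cv2.cvtColor(c["img"],cv2.COLOR_RGB2HSV)
    u0,v0,u1,v1=370,205,420,260
    m=(hsv[...,1]>70)&(hsv[...,0]>8)&(hsv[...,0]<30); 
    ii=np.zeros_like(m); ii[v0:v1,u0:u1]=True; m&=ii
    v,u=np.nonzero(m); P=W[v,u]
    for z0 in range(0,110,10):
        k=(P[:,2]*1000>=z0)&(P[:,2]*1000<z0+10)
        if k.sum(): print(z0,k.sum(),"mean",P[k].mean(0).round(3))
    if name:
        crop(c,u0-5,v0-5,u1+5,v1+5,10,name)
    print("px(402,229)",W[229,402].round(4))
go("b1.png")
E
python3 brass.py
```

```text
20 1 mean [0.662 0.037 0.028]
30 1 mean [ 0.654 -0.02   0.038]
40 23 mean [ 0.663 -0.004  0.045]
50 30 mean [ 0.664 -0.012  0.056]
60 23 mean [ 0.665 -0.015  0.065]
70 44 mean [ 0.667 -0.017  0.075]
80 18 mean [ 0.677 -0.015  0.084]
90 6 mean [ 0.679 -0.018  0.092]
px(402,229) [0.6726 0.0154 0.0611]
```

View pics/b1.png

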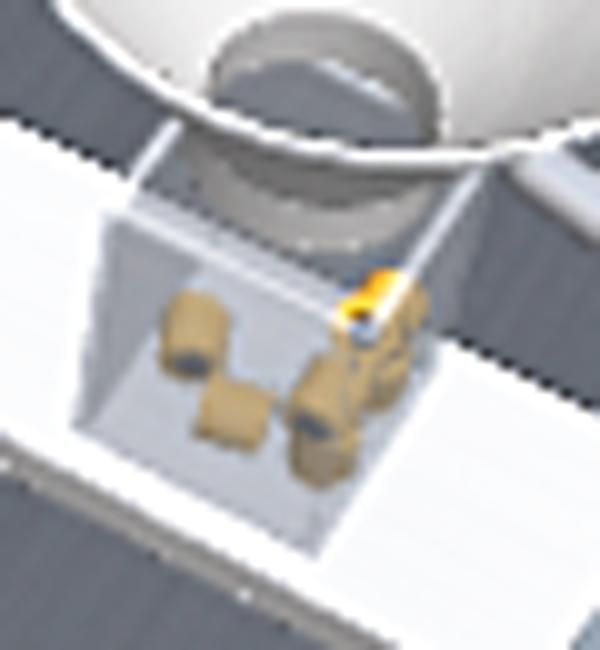

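```bash
python3 -m pendant '[{"rx":3,"ry":0,"rz":0,"tx":0,"ty":3,"tz":2,"jaw":4},{"rx":5,"ry":0,"rz":0,"tx":0,"ty":3,"tz":4,"jaw":4},{"rx":6,"ry":0,"rz":0,"tx":0,"ty":4,"tz":4,"jaw":4},{"rx":6,"ry":0,"rz":0,"tx":0,"ty":3,"tz":3,"jaw":4},{"rx":6,"ry":0,"rz":0,"tx":0,"ty":3,"tz":3,"jaw":4},{"rx":6,"ry":0,"rz":0,"tx":0,"ty":2,"tz":2,"jaw":4},{"rx":6,"ry":0,"rz":0,"tx":0,"ty":2,"tz":0,"jaw":4},{"rx":6,"ry":0,"rz":0,"tx":0,"ty":2,"tz":0,"jaw":4},{"rx":6,"ry":0,"rz":0,"tx":0,"ty":2,"tz":0,"jaw":4},{"rx":6,"ry":0,"rz":0,"tx":0,"ty":2,"tz":0,"jaw":4},{"rx":2,"ry":0,"rz":0,"tx":0,"ty":2,"tz":0,"jaw":4},{"rx":0,"ry":0,"rz":0,"tx":0,"ty":0,"tz":0,"jaw":4}]'; python3 st.py .512 .240 .2 98.6; python3 - <<'E'
from h import *
c=cam("scene"); crop(c,290,20,490,280,3,"s24.png")
E
```

```text
time_s: 42.32
tool_pos: [0.6967, 0.0239, 0.3106]
tool_rot: [174.3, -1.2, 91.7]
force: [-0.7, -0.3, -2.2]
grip_width: 0.0115
t 42.32 tcp [0.6967 0.0239 0.3106] rpy [174.31  -1.22  91.68] F [-0.7 -0.3 -2.2] w 0.0115 q [ 38.  31. -63.  73.  28.  86. -19.]
turn rx,ry,rz [ 5.75 -0.87 -6.97]
shift after turn mm [ 241.3 -150.3  110.6]
shift as is mm [ 219.1 -188.8   97.1]
```

View pics/s24.png

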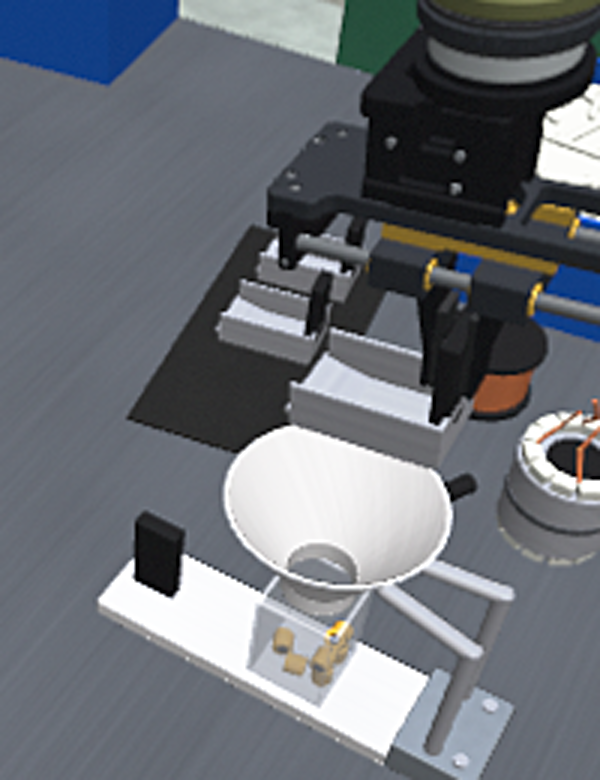

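```bash
python3 -m pendant '[{"rx":3,"ry":-0.4,"rz":-3.5,"tx":0,"ty":0,"tz":0,"jaw":4},{"rx":2.7,"ry":-0.5,"rz":-3.5,"tx":12,"ty":-7,"tz":0,"jaw":4},{"rx":0,"ry":0,"rz":0,"tx":24,"ty":-15,"tz":0,"jaw":4},{"rx":0,"ry":0,"rz":0,"tx":28,"ty":-18,"tz":0,"jaw":4},{"rx":0,"ry":0,"rz":0,"tx":28,"ty":-18,"tz":10,"jaw":4},{"rx":0,"ry":0,"rz":0,"tx":28,"ty":-18,"tz":10,"jaw":4},{"rx":0,"ry":0,"rz":0,"tx":28,"ty":-18,"tz":10,"jaw":4},{"rx":0,"ry":0,"rz":0,"tx":28,"ty":-18,"tz":15,"jaw":4},{"rx":0,"ry":0,"rz":0,"tx":28,"ty":-18,"tz":15,"jaw":4},{"rx":0,"ry":0,"rz":0,"tx":22,"ty":-12,"tz":15,"jaw":4},{"rx":0,"ry":0,"rz":0,"tx":12,"ty":-6,"tz":15,"jaw":4},{"rx":0,"ry":0,"rz":0,"tx":3,"ty":-2,"tz":15,"jaw":4},{"rx":0,"ry":0,"rz":0,"tx":0,"ty":0,"tz":5,"jaw":4},{"rx":0,"ry":0,"rz":0,"tx":0,"ty":0,"tz":0,"jaw":4},{"rx":0,"ry":0,"rz":0,"tx":0,"ty":0,"tz":0,"jaw":4}]'; python3 st.py .512 .240 .0605 98.6
```

```text
time_s: 43.62
tool_pos: [0.5107, 0.2389, 0.2008]
tool_rot: [179.8, 0.3, 98.7]
force: [0.4, -0.3, -1.7]
grip_width: 0.0114
t 43.62 tcp [0.5107 0.2389 0.2008] rpy [179.81   0.3   98.67] F [ 0.4 -0.3 -1.7] w 0.0114 q [ 29.  22. -70.  97.  22.  76. -36.]
turn rx,ry,rz [0.19 0.3  0.07]
shift after turn mm [  0.9   1.5 140.3]
shift as is mm [  1.7   1.  140.3]
```

```bash
python3 -m pendant '[{"rx":0.2,"ry":0.2,"rz":0,"tx":0,"ty":1,"tz":25,"jaw":4},{"rx":0,"ry":0,"rz":0,"tx":0,"ty":0,"tz":35,"jaw":4},{"rx":0,"ry":0,"rz":0,"tx":0,"ty":0,"tz":30,"jaw":4},{"rx":0,"ry":0,"rz":0,"tx":0,"ty":0,"tz":25,"jaw":4},{"rx":0,"ry":0,"rz":0,"tx":0,"ty":0,"tz":12,"jaw":4},{"rx":0,"ry":0,"rz":0,"tx":0,"ty":0,"tz":8,"jaw":4},{"rx":0,"ry":0,"rz":0,"tx":0,"ty":0,"tz":3,"jaw":4},{"rx":0,"ry":0,"rz":0,"tx":0,"ty":0,"tz":2,"jaw":4},{"rx":0,"ry":0,"rz":0,"tx":0,"ty":0,"tz":1,"jaw":4},{"rx":0,"ry":0,"rz":0,"tx":0,"ty":0,"tz":0,"jaw":4},{"rx":0,"ry":0,"rz":0,"tx":0,"ty":0,"tz":0,"jaw":4}]'; python3 -m pendant '[{"rx":0,"ry":0,"rz":0,"tx":0,"ty":0,"tz":1,"jaw":4},{"rx":0,"ry":0,"rz":0,"tx":0,"ty":0,"tz":0,"jaw":4}]'
```

```text
time_s: 44.53
tool_pos: [0.5117, 0.2407, 0.0607]
tool_rot: [180.0, 0.0, 98.8]
force: [-0.5, -1.3, 4.6]
grip_width: 0.0116
time_s: 44.7
tool_pos: [0.5118, 0.2408, 0.0607]
tool_rot: [180.0, 0.1, 98.8]
force: [-2.9, -3.6, 12.3]
grip_width: 0.0116
```

Contact; release, lift, and retreat for a clear view.

```bash
python3 -m pendant '[{"rx":0,"ry":0,"rz":0,"tx":0,"ty":0,"tz":-1.5,"jaw":4},{"rx":0,"ry":0,"rz":0,"tx":0,"ty":0,"tz":0,"jaw":20},{"rx":0,"ry":0,"rz":0,"tx":0,"ty":0,"tz":0,"jaw":40},{"rx":0,"ry":0,"rz":0,"tx":0,"ty":0,"tz":0,"jaw":40},{"rx":0,"ry":0,"rz":0,"tx":0,"ty":0,"tz":0,"jaw":40},{"rx":0,"ry":0,"rz":0,"tx":0,"ty":0,"tz":-25,"jaw":40},{"rx":0,"ry":0,"rz":0,"tx":0,"ty":0,"tz":-40,"jaw":40},{"rx":0,"ry":0,"rz":0,"tx":0,"ty":0,"tz":-40,"jaw":40},{"rx":0,"ry":0,"rz":0,"tx":0,"ty":0,"tz":-40,"jaw":40},{"rx":0,"ry":0,"rz":0,"tx":0,"ty":0,"tz":-30,"jaw":40},{"rx":0,"ry":0,"rz":0,"tx":-30,"ty":0,"tz":-10,"jaw":40},{"rx":0,"ry":0,"rz":0,"tx":-40,"ty":0,"tz":0,"jaw":40},{"rx":0,"ry":0,"rz":0,"tx":-40,"ty":0,"tz":0,"jaw":40},{"rx":0,"ry":0,"rz":0,"tx":-40,"ty":0,"tz":0,"jaw":40},{"rx":0,"ry":0,"rz":0,"tx":-40,"ty":-10,"tz":0,"jaw":40},{"rx":0,"ry":0,"rz":0,"tx":-40,"ty":-10,"tz":0,"jaw":40},{"rx":0,"ry":0,"rz":0,"tx":-40,"ty":-10,"tz":0,"jaw":40},{"rx":0,"ry":0,"rz":0,"tx":-40,"ty":-10,"tz":0,"jaw":40},{"rx":0,"ry":0,"rz":0,"tx":-40,"ty":-10,"tz":0,"jaw":40},{"rx":0,"ry":0,"rz":0,"tx":-40,"ty":-10,"tz":0,"jaw":40}]'; python3 -m pendant '[{"rx":0,"ry":0,"rz":0,"tx":-40,"ty":-5,"tz":0,"jaw":40},{"rx":0,"ry":0,"rz":0,"tx":-40,"ty":-5,"tz":0,"jaw":40},{"rx":0,"ry":0,"rz":0,"tx":-30,"ty":0,"tz":0,"jaw":40},{"rx":0,"ry":0,"rz":0,"tx":0,"ty":0,"tz":0,"jaw":40},{"rx":0,"ry":0,"rz":0,"tx":0,"ty":0,"tz":0,"jaw":40}]'; python3 st.py; python3 - <<'E'
from h import *
from mag import run
from scoops import go
c=cam("scene"); t=cam("top"); cv2.imwrite("pics/s25.png",c["img"][...,::-1]); crop(t,120,90,350,280,3.4 if 0 else 3,"t25.png"); crop(c,330,85,430,260,4,"s25b.png")
run(t,c); go([("top",t),("scene",c)],(.3,.6,.1,.52))
E
python3 brass.py
```

```text
time_s: 46.37
tool_pos: [0.5107, -0.1563, 0.2452]
tool_rot: [-179.9, 0.1, 98.8]
force: [0.9, 0.2, -0.2]
grip_width: 0.0399
time_s: 46.78
tool_pos: [0.5179, -0.2665, 0.2443]
tool_rot: [-179.9, -0.1, 98.6]
force: [0.0, 1.2, -0.5]
grip_width: 0.0399
t 46.78 tcp [ 0.5179 -0.2665  0.2443] rpy [-1.7989e+02 -8.0000e-02  9.8590e+01] F [ 0.   1.2 -0.5] w 0.0399 q [ 78.  22. -66.  91.  20.  81.  18.]
top block 112 c [785.9   9.4] sz [40.2 26.2] ang 88.73 z 0.0296 box [[772.0, -10.0], [799.0, -11.0], [799.0, 29.0], [773.0, 30.0]]
top sled 948 c [563.3  10. ] sz [ 74.3 128.6] ang 89.96 z 0.0147 box [[499.0, -27.0], [628.0, -27.0], [628.0, 47.0], [499.0, 47.0]]
top grip 74 c [528.3  10.8] sz [13.5 35.7] ang 89.86 z 0.084 box [[510.0, 4.0], [546.0, 4.0], [546.0, 18.0], [510.0, 18.0]]
top rim 385 c [654.1   9.4] sz [137.3 138. ] ang 74.16 z 0.186 box [[569.0, -38.0], [702.0, -75.0], [739.0, 57.0], [607.0, 94.0]]
top tube 1 c [525.9  12. ] sz [0. 0.] ang 0.0 z 0.0922 box [[526.0, 12.0], [526.0, 12.0], [526.0, 12.0], [526.0, 12.0]]
scene block 812 c [769.5   8.4] sz [78.3 60. ] ang 89.34 z 0.0302 box
[... 991 characters left out ...]
scene px[440. 104.] col[ 18.  64. 138.] n584
   grip 91 c [567.9 484.7] sz [63.7  8.5] ang 4.8
   walls 105 c [568.2 484.1] sz [63.6  9.3] ang 4.7
   low 206 c [568.2 484. ] sz [63.7  9.3] ang 4.9
scene px[379. 132.] col[89. 90. 94.] n3419
   grip 158 c [497.5 342.2] sz [ 13.1 241.5] ang 7.8
   walls 843 c [458.6 336.1] sz [ 92.5 264.5] ang 7.9
   low 3049 c [462.3 330.7] sz [168.5 329.6] ang 9.2
20 1 mean [0.663 0.037 0.029]
30 1 mean [ 0.654 -0.021  0.039]
40 24 mean [ 0.663 -0.005  0.045]
50 30 mean [ 0.664 -0.011  0.056]
60 28 mean [ 0.664 -0.016  0.066]
70 34 mean [ 0.668 -0.017  0.075]
80 22 mean [ 0.674 -0.016  0.083]
90 5 mean [ 0.681 -0.014  0.091]
px(402,229) [0.6726 0.0153 0.0613]
```

View pics/s25.png

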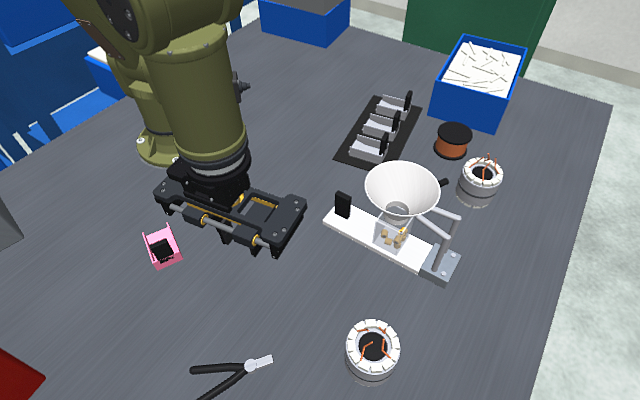

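View pics/t25.png

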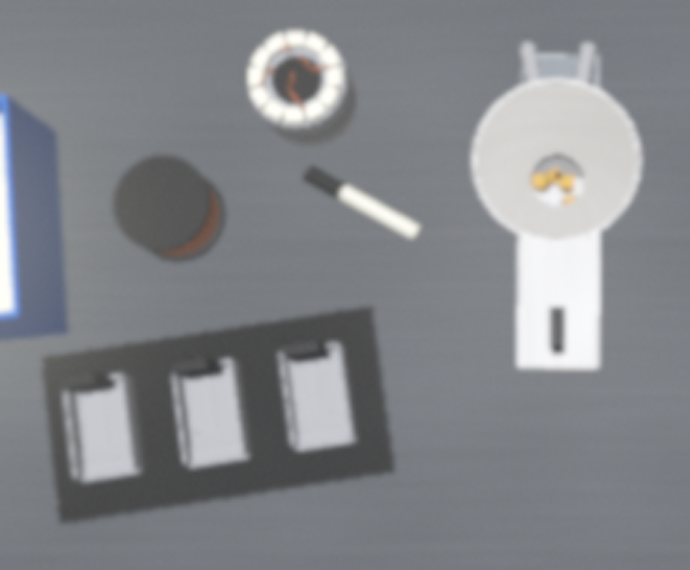

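View pics/b1.png

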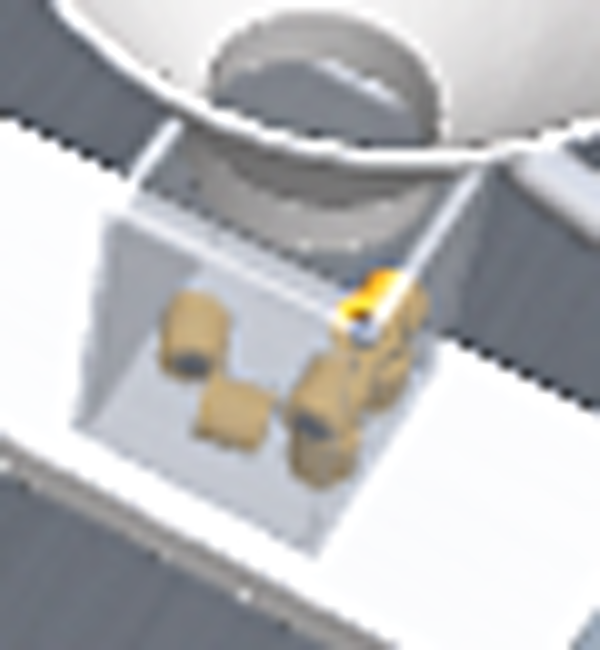

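```bash
python3 - <<'E'
from h import *
t=cam("top"); W=cloud(t); h=cv2.cvtColor(t["img"],cv2.COLOR_RGB2HSV)
m=(h[...,1]>70)&(h[...,0]>8)&(h[...,0]<30); m[:, :270]=0; m[:,340:]=0; m[:120]=0; m[185:]=0
for v,u in zip(*np.nonzero(m)): print((u,v),W[v,u].round(3),end=" ")
print()
H=(h[...,1]>90)&(h[...,0]>12)&(h[...,0]<28)
n,l,s,c=cv2.connectedComponentsWithStats(H.astype(np.uint8)); print([(c[i].round().tolist(),int(s[i,4])) for i in range(1,n) if s[i,4]>5])
print("marker",plane(t,[(120+305/3,90+168/3),(120+420/3,90+235/3)],.01).round(3))
c=cam("scene"); crop(c,360,190,480,290,6,"s26.png")
E
```

```text
(np.int64(302), np.int64(147)) [0.679 0.021 0.047] (np.int64(303), np.int64(147)) [0.675 0.018 0.06 ] (np.int64(304), np.int64(147)) [0.675 0.015 0.062] (np.int64(305), np.int64(147)) [0.676 0.012 0.057] (np.int64(306), np.int64(147)) [0.675 0.009 0.061] (np.int64(298), np.int64(148)) [0.678 0.032 0.04 ] (np.int64(299), np.int64(148)) [0.677 0.029 0.044] (np.int64(300), np.int64(148)) [0.678 0.026 0.04 ] (np.int64(301), np.int64(148)) [0.676 0.023 0.048] (np.int64(302), np.int64(148)) [0.674 0.02  0.055] (np.int64(303), np.int64(148)) [0.673 0.018 0.059] (np.int64(304), np.int64(148)) [0.674 0.015 0.054] (np.int64(305), np.int64(148)) [0.674 0.012 0.055] (np.int64(306), np.int64(148)) [0.675 0.009 0.052] (np.int64(307), np.int64(148)) [0.674 0.006 0.057] (np.int64(308), np.int64(148)) [0.677 0.004 0.043] (np.int64(309), np.int64(148)) [0.677 0.001 0.042] (np.int64(298), np.int64(149)) [0.673 0.032 0.046] (np.int64(299), np.int64(149)) [0.673 0.029 0.046] (np.int64(300), np.int64(149)) [0.674 0.026 0.043] (np.int64(301), np.int64(149)) [0.673 0.023 0.047] (np.int64(302), np.int64(149)
[... 1336 characters left out ...]
.021 0.049] (np.int64(306), np.int64(151)) [0.675 0.01  0.017] (np.int64(307), np.int64(151)) [0.668 0.007 0.043] (np.int64(308), np.int64(151)) [0.668 0.004 0.044] (np.int64(309), np.int64(151)) [0.668 0.001 0.045] (np.int64(310), np.int64(151)) [ 0.667 -0.002  0.046] (np.int64(299), np.int64(152)) [0.666 0.029 0.04 ] (np.int64(300), np.int64(152)) [0.665 0.026 0.045] (np.int64(301), np.int64(152)) [0.666 0.024 0.039] (np.int64(307), np.int64(152)) [0.666 0.007 0.04 ] (np.int64(308), np.int64(152)) [0.667 0.004 0.038] (np.int64(309), np.int64(152)) [0.666 0.001 0.042] (np.int64(309), np.int64(156)) [0.657 0.001 0.028] 
[([303.0, 150.0], 48)]
marker [[0.692 0.253 0.01 ]
 [0.626 0.142 0.01 ]]
```

View pics/s26.png

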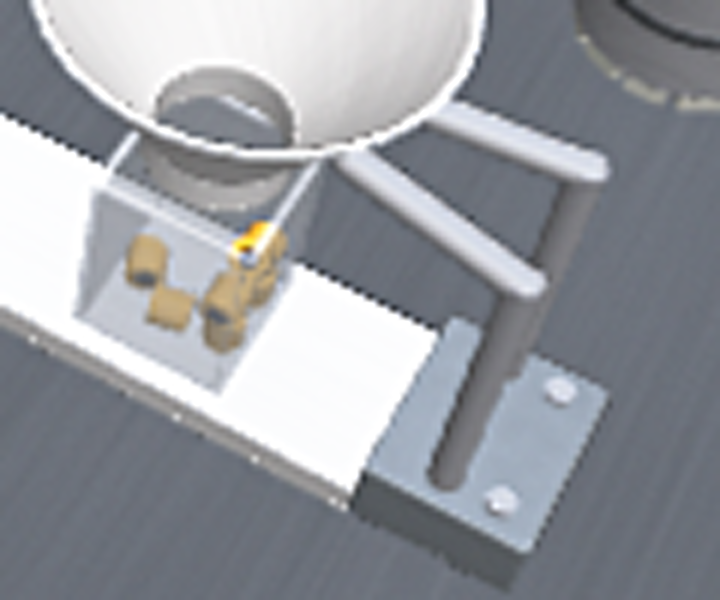

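```bash
python3 - <<'E'
from cell import env
print(env.sign_off())
E
```

```text
the job is handed in; nothing more can be done
None
```

The job is handed in, finished at about 47 s of the 210 s allowed.

- **Magazine:** I slid it by its grip plate against the docking block until the wrist force rose to about 21 N. The last pictures show it flush with no visible gap, and in line to about 1 mm and 0.5°, which is as fine as I could measure.
- **Bushings:** I tipped the three steel scoops over the funnel at about 58 to 60° (3, 2 and 2 bushings). Each scoop looked empty afterwards. From both cameras together, all brass in view is inside the tube below about 62 mm, partly stacked, with none in the funnel or on the bench. I could not count all seven in a single view because some hide one another.
- **Scoops:** All three stand upright and empty on the black mat, with clear margins. I left the pink one alone.
- **Marker:** It is where it was, within the accuracy of my readings.
- **Robot:** The gripper was open and well clear of everything at hand-in. In the first pour, joint 6 came within about 0.6° of its lower limit, so I eased the other two off slightly.

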